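# Find the sound vacuum plate with a straightedge, load it and pump it down

### The job

One of the two vacuum plates has bowed and will not seal: starting with the left-hand plate (the robot's left) and then the right-hand one, lay the straightedge across the middle of the plate, let go of it and press down near its ends by turns - one end, the other end, then the first again - to find which plate it rocks on, and when both are checked lay it back flat along its felt pad. Stand all the specimen pots upright on the plate that does not rock, set the bell jar over them squarely on the middle of the plate, and only then turn that plate's cock fully open to its stop, handle along the pipe, so the pump can draw it down. Leave the bowed plate's cock shut and do not disturb the slide box and the bottle.

Things in the scene. Friction and masses are not known exactly. Their poses are not given: they have to be found in the camera images.
- plate_a: vacuum base plate, fixed: steel disc 210 mm across. Origin at the centre of its underside, z up, x away from the robot (yaw within 0.2). One plate is flat; the other, alike to look at, has bowed: a smooth dome over the whole face, 6 mm proud of the rim in the middle. Either may be on the left. A brass ball valve (top at z 52 mm) sits at plate x = -155 mm, y = 0; a hose beyond it is look only
- plate_a_face (a point): centre of the face of plate_a at rim height: 40 mm above its origin (if bowed, the metal reaches 6 mm above this point)
- cock_a (a joint): ball-valve handle of plate_a, rad: 0 = shut (across the pipe, pointing to plate +y), 1.571 = open at the hard stop (along the pipe, pointing to plate -x); opens counter-clockwise from above. Red bar 16 mm wide, z 56 to 68 mm, reaching 77 mm from its upright stem, which is at plate x = -155 mm, y = 0. Takes about 0.15 N m; stays where left
- cock_a_tip (a point): a point in the cock_a handle, 60 mm from its stem, in the middle of its width and thickness (62 mm above the bench)
- plate_b: vacuum base plate, fixed: steel disc 210 mm across. Origin at the centre of its underside, z up, x away from the robot (yaw within 0.2). One plate is flat; the other, alike to look at, has bowed: a smooth dome over the whole face, 6 mm proud of the rim in the middle. Either may be on the left. A brass ball valve (top at z 52 mm) sits at plate x = -155 mm, y = 0; a hose beyond it is look only
- plate_b_face (a point): centre of the face of plate_b at rim height: 40 mm above its origin (if bowed, the metal reaches 6 mm above this point)
- cock_b (a joint): ball-valve handle of plate_b, rad: 0 = shut (across the pipe, pointing to plate +y), 1.571 = open at the hard stop (along the pipe, pointing to plate -x); opens counter-clockwise from above. Red bar 16 mm wide, z 56 to 68 mm, reaching 77 mm from its upright stem, which is at plate x = -155 mm, y = 0. Takes about 0.15 N m; stays where left
- cock_b_tip (a point): a point in the cock_b handle, 60 mm from its stem, in the middle of its width and thickness (62 mm above the bench)
- straightedge: a steel straightedge, a plain bar 160 long x 24 wide x 15 mm high, 0.4 kg, loose. Origin at the middle of its underside, x along its length (ends at x = +-80 mm), z up. Pressed at an end it stays still on a flat face; on the bowed one it tips 0.03 rad or more (at 5 N), the other end rising some mm
- pad: the straightedge's grey felt pad, 70 x 210 mm, 5 mm thick, fixed to the bench. Origin at the middle of its underside, its length along its y; the straightedge starts lying along it
- jar: a clear bell jar, loose, 0.45 kg: 160 mm across outside, 150 mm inside, open below, shoulder 100 mm high, clear height inside 95 mm, with a black knob on top. Origin at the centre of its mouth (bottom), z up. It starts on the bench with nothing under it
- jar_knob (a point): middle of the bell jar's black knob, 122 mm above the jar's mouth; the knob is an upright cylinder 32 mm across and 30 mm high (106 to 136 mm above the mouth)
- pot1: a white plastic specimen pot with a block set in amber resin, a plain upright cylinder 48 mm across and 36 mm tall, 100 g. Origin at the centre of its base, z up. Two to four of the four pots are there; None when absent
- pot2: a white plastic specimen pot with a block set in amber resin, a plain upright cylinder 48 mm across and 36 mm tall, 100 g. Origin at the centre of its base, z up. Two to four of the four pots are there; None when absent
- pot3: a white plastic specimen pot with a block set in amber resin, a plain upright cylinder 48 mm across and 36 mm tall, 100 g. Origin at the centre of its base, z up. Two to four of the four pots are there; None when absent
- pot4: a white plastic specimen pot with a block set in amber resin, a plain upright cylinder 48 mm across and 36 mm tall, 100 g. Origin at the centre of its base, z up. Two to four of the four pots are there; None when absent
- slidebox: bystander: a closed grey slide box, 92 x 107 x 33 mm, loose, origin at the centre of its underside
- bottle: bystander: a capped bottle, 60 mm across and 110 mm tall, loose, origin at the centre of its base
Things that resemble listed ones, but are neither listed nor needed, are in the scene too. Several things have the shape of the jar; the one meant has the colours described above.

How it is judged:
On the way, in this order (a step that is already met when the one before it is completed fails the run):
1. straightedge lying across the middle of the left-hand plate and pressed down at one end (its +x end) (world y of straightedge above 0 m and x of the grasp point in the frame of straightedge above 0.04 m and contact force between the fingers and straightedge above 1.5 N and ((horizontal distance between straightedge and plate_a_face below 0.03 m and contact force between straightedge and plate_a above 1 N) or (horizontal distance between straightedge and plate_b_face below 0.03 m and contact force between straightedge and plate_b above 1 N))), for 0.1 s.
2. straightedge lying across the middle of the left-hand plate and pressed down at the other end (its -x end) (world y of straightedge above 0 m and x of the grasp point in the frame of straightedge below -0.04 m and contact force between the fingers and straightedge above 1.5 N and ((horizontal distance between straightedge and plate_a_face below 0.03 m and contact force between straightedge and plate_a above 1 N) or (horizontal distance between straightedge and plate_b_face below 0.03 m and contact force between straightedge and plate_b above 1 N))), for 0.1 s.
3. straightedge lying across the middle of the right-hand plate and pressed down at one end (its +x end) (world y of straightedge below 0 m and x of the grasp point in the frame of straightedge above 0.04 m and contact force between the fingers and straightedge above 1.5 N and ((horizontal distance between straightedge and plate_a_face below 0.03 m and contact force between straightedge and plate_a above 1 N) or (horizontal distance between straightedge and plate_b_face below 0.03 m and contact force between straightedge and plate_b above 1 N))), for 0.1 s.
4. straightedge lying across the middle of the right-hand plate and pressed down at the other end (its -x end) (world y of straightedge below 0 m and x of the grasp point in the frame of straightedge below -0.04 m and contact force between the fingers and straightedge above 1.5 N and ((horizontal distance between straightedge and plate_a_face below 0.03 m and contact force between straightedge and plate_a above 1 N) or (horizontal distance between straightedge and plate_b_face below 0.03 m and contact force between straightedge and plate_b above 1 N))), for 0.1 s.
5. all the pots stand on the plate that does not rock, under the bell jar, which stands on the plate and has been let go, with that plate's cock still shut ((((horizontal distance between pot1 and jar below 0.055 m and angle between pot1's own z axis and vertical below 0.1 rad and z of pot1 in the frame of plate_a_face between -0.003 and 0.0016 m) and (horizontal distance between pot2 and jar below 0.055 m and angle between pot2's own z axis and vertical below 0.1 rad and z of pot2 in the frame of plate_a_face between -0.003 and 0.0016 m) and (horizontal distance between pot3 and jar below 0.055 m and angle between pot3's own z axis and vertical below 0.1 rad and z of pot3 in the frame of plate_a_face between -0.003 and 0.0016 m) and (horizontal distance between pot4 and jar below 0.055 m and angle between pot4's own z axis and vertical below 0.1 rad and z of pot4 in the frame of plate_a_face between -0.003 and 0.0016 m) and horizontal distance between jar and plate_a_face below 0.025 m and z of jar in the frame of plate_a_face between -0.003 and 0.0016 m and angle between jar's own z axis and vertical below 0.04 rad and contact force between the fingers and jar below 0.1 N and value of joint cock_a below 0.4 rad) or ((horizontal distance between pot1 and jar below 0.055 m and angle between pot1's own z axis and vertical below 0.1 rad and z of pot1 in the frame of plate_b_face between -0.003 and 0.0016 m) and (horizontal distance between pot2 and jar below 0.055 m and angle between pot2's own z axis and vertical below 0.1 rad and z of pot2 in the frame of plate_b_face between -0.003 and 0.0016 m) and (horizontal distance between pot3 and jar below 0.055 m and angle between pot3's own z axis and vertical below 0.1 rad and z of pot3 in the frame of plate_b_face between -0.003 and 0.0016 m) and (horizontal distance between pot4 and jar below 0.055 m and angle between pot4's own z axis and vertical below 0.1 rad and z of pot4 in the frame of plate_b_face between -0.003 and 0.0016 m) and horizontal distance between jar and plate_b_face below 0.025 m and z of jar in the frame of plate_b_face between -0.003 and 0.0016 m and angle between jar's own z axis and vertical below 0.04 rad and contact force between the fingers and jar below 0.1 N and value of joint cock_b below 0.4 rad))), for 0.3 s.
6. that plate's cock is turned open to its stop ((((horizontal distance between pot1 and jar below 0.055 m and angle between pot1's own z axis and vertical below 0.1 rad and z of pot1 in the frame of plate_a_face between -0.003 and 0.0016 m) and (horizontal distance between pot2 and jar below 0.055 m and angle between pot2's own z axis and vertical below 0.1 rad and z of pot2 in the frame of plate_a_face between -0.003 and 0.0016 m) and (horizontal distance between pot3 and jar below 0.055 m and angle between pot3's own z axis and vertical below 0.1 rad and z of pot3 in the frame of plate_a_face between -0.003 and 0.0016 m) and (horizontal distance between pot4 and jar below 0.055 m and angle between pot4's own z axis and vertical below 0.1 rad and z of pot4 in the frame of plate_a_face between -0.003 and 0.0016 m) and horizontal distance between jar and plate_a_face below 0.025 m and z of jar in the frame of plate_a_face between -0.003 and 0.0016 m and angle between jar's own z axis and vertical below 0.04 rad and value of joint cock_a above 1.47 rad) or ((horizontal distance between pot1 and jar below 0.055 m and angle between pot1's own z axis and vertical below 0.1 rad and z of pot1 in the frame of plate_b_face between -0.003 and 0.0016 m) and (horizontal distance between pot2 and jar below 0.055 m and angle between pot2's own z axis and vertical below 0.1 rad and z of pot2 in the frame of plate_b_face between -0.003 and 0.0016 m) and (horizontal distance between pot3 and jar below 0.055 m and angle between pot3's own z axis and vertical below 0.1 rad and z of pot3 in the frame of plate_b_face between -0.003 and 0.0016 m) and (horizontal distance between pot4 and jar below 0.055 m and angle between pot4's own z axis and vertical below 0.1 rad and z of pot4 in the frame of plate_b_face between -0.003 and 0.0016 m) and horizontal distance between jar and plate_b_face below 0.025 m and z of jar in the frame of plate_b_face between -0.003 and 0.0016 m and angle between jar's own z axis and vertical below 0.04 rad and value of joint cock_b above 1.47 rad))), for 0.2 s.
At the end, for the whole second after the job is handed in: Pots upright on the flat plate within 55 mm of the jar's axis; jar flush on it (within 1.6 mm of rim height) within 25 mm of its centre; that cock over 1.47 rad, the other under 0.17; straightedge flat on its pad within 40 mm and 0.35 rad; all at rest ((((horizontal distance between pot1 and jar below 0.055 m and angle between pot1's own z axis and vertical below 0.1 rad and z of pot1 in the frame of plate_a_face between -0.003 and 0.0016 m) and (horizontal distance between pot2 and jar below 0.055 m and angle between pot2's own z axis and vertical below 0.1 rad and z of pot2 in the frame of plate_a_face between -0.003 and 0.0016 m) and (horizontal distance between pot3 and jar below 0.055 m and angle between pot3's own z axis and vertical below 0.1 rad and z of pot3 in the frame of plate_a_face between -0.003 and 0.0016 m) and (horizontal distance between pot4 and jar below 0.055 m and angle between pot4's own z axis and vertical below 0.1 rad and z of pot4 in the frame of plate_a_face between -0.003 and 0.0016 m) and horizontal distance between jar and plate_a_face below 0.025 m and z of jar in the frame of plate_a_face between -0.003 and 0.0016 m and angle between jar's own z axis and vertical below 0.04 rad and value of joint cock_a above 1.47 rad and value of joint cock_b below 0.17 rad) or ((horizontal distance between pot1 and jar below 0.055 m and angle between pot1's own z axis and vertical below 0.1 rad and z of pot1 in the frame of plate_b_face between -0.003 and 0.0016 m) and (horizontal distance between pot2 and jar below 0.055 m and angle between pot2's own z axis and vertical below 0.1 rad and z of pot2 in the frame of plate_b_face between -0.003 and 0.0016 m) and (horizontal distance between pot3 and jar below 0.055 m and angle between pot3's own z axis and vertical below 0.1 rad and z of pot3 in the frame of plate_b_face between -0.003 and 0.0016 m) and (horizontal distance between pot4 and jar below 0.055 m and angle between pot4's own z axis and vertical below 0.1 rad and z of pot4 in the frame of plate_b_face between -0.003 and 0.0016 m) and horizontal distance between jar and plate_b_face below 0.025 m and z of jar in the frame of plate_b_face between -0.003 and 0.0016 m and angle between jar's own z axis and vertical below 0.04 rad and value of joint cock_b above 1.47 rad and value of joint cock_a below 0.17 rad)) and horizontal distance between straightedge and pad below 0.04 m and angle between the x axis of straightedge and the y axis of pad, either way round below 0.35 rad and z of straightedge in the frame of pad below 0.009 m and angle between straightedge's own z axis and vertical below 0.1 rad and linear speed of each of jar, straightedge below 0.02 m/s); the robot touches nothing.
It fails at once if the slidebox is moved more than 3 cm (distance of slidebox from where it was at the start of the episode above 0.03 m).
It fails at once if the bottle is moved more than 3 cm (distance of bottle from where it was at the start of the episode above 0.03 m).
Of pot1, pot2, pot3, pot4 only 2 to 4 are there at a start; the rules pass over those that are not, and their reading is None.
At some moment in a run one of pot1, pot2, pot3, pot4, straightedge may be knocked a few centimetres aside while the robot is not near it.
It also fails if it takes over 210 s, if anything falls off the work surface, if the arm or the gripper's body presses on something with over 40 N, if the wrist force passes 120 N, or if a joint passes its speed limit or range.

### The arm

A 6-joint arm with a two-finger parallel gripper is mounted at the origin on the work surface. World frame = base frame: x ahead of the robot, y to its left, z up, the work surface at z = 0. Lengths are in m, angles in rad, forces in N, time in s.
With the tool pointing down it reaches from about 0.35 to 0.725 m from the base axis. Payload 4.3 kg.
Tool frame: the origin (TCP) lies between the finger pads; the fingertips stand 8 mm ahead of it and the grasp point (between the pads) lies 11 mm behind it; y points along the fingers, z is the direction in which the jaws open and shut, and the axes are right-handed (so a half turn about y gives the same grasp; the last joint's range is limited). The gripper opens to 85 mm and grips with 20 to 120 N. Pads are 22 mm wide; open, the fingers measure 114 mm over their backs; the gripper's body (76 mm by 85 mm) begins 54 mm behind the grasp point. The pads swing forward as they close: fully open they stand 13 mm farther back than shut.
Start: joints at [-1.301, 0.377, 0.081, 1.274, 0, 1.46], TCP at [0.213, -0.534, 0.239] pointing down, gripper open.
Joint ranges: [-2.72, 2.72], [-0.84, 1.66], [-1.02, 1.22], [-1.77, 2.12], [-1.37, 1.28], [-3.14, 3.14]. Speed limits (rad/s): [2.57, 2.57, 3.14, 3.14, 3.14, 3.14].

### API

Orientations are given as a unit quaternion [w, x, y, z].
In Python, from rig import state, grab_frame, camera_info, finish_job, cut_out gives the robot as it stands.
- The arm moves only by the shell command python3 -m jog 'ROWS' [OPENING]. ROWS is JSON, one flat list of numbers, 4 for each row, row after row: the shift along the tool's x, y, z in cm, then the turn about the tool's y in degrees. In form: [tx, ty, tz, roll, tx, ty, tz, roll, ...]. A call has 1 to 12 rows; each row shifts and turns the commanded pose from where the row before left it, along the tool's axes as they then stand; what a row does not reach is not made up. A row lasts 1/10 s, in which the tool goes at most 50 mm and 8.59 degrees, less where a joint would pass 70% of its speed; a pose out of reach is approached as far as the arm can. A call is refused whole if a number of a shift passes 5 or a number of a turn 8.59, either way. A call with a gripper value outside its range is refused whole. OPENING is the closure, from 0 (fully open) to 1 (shut), set as the call begins (- or left out, the last holds). The fingers move at their own pace and stop on an object; the grip force is fixed at half the most. Time passes only in rows, so rows that do not move let the fingers close. It gives the time, the measured TCP pose, the force and the opening at its end, in the units of the state.
- state(): the state, without advancing time (a new reading comes with each control period).
- grab_frame(name): name is "scene" or "side" or "wrist"; returns the picture (420x560x3 uint8, blue, green, red); there is no depth.
- camera_info(name): a dict with "vfov" (degrees; the focal length in pixels is half the picture's height over the tangent of half this angle, whatever the lens; pixels are square), "cx", "cy" (the principal point, pixels), "world_to_cam" (4x4, takes a point from world to camera coordinates); the wrist camera has in their place "tool_from_camera" (4x4, takes a point from camera to tool coordinates, whose origin is the TCP and whose axes are the tool frame's). Camera axes: x right, y up, looking along -z (the intrinsics and any distortion apply to the point x, -y, -z); pixel columns grow to the right and rows downward; lengths in m; the calibration is good to about 2 mm. A picture is of the moment at which its call begins: read the wrist's pose just before it. camera_info takes no time and is no camera call.
- finish_job(): hands the job in, once; it reports no verdict.
Trained networks look in the newest picture that a camera, given by its name, has taken for a name from the list of things; names that differ only in an ending like _2 or _b are one class to them, and where a whole thing is asked for, a point or a joint stands for the part that bears it (a point fixed in the world has none). Each returns a list of dicts, best first, with "score" (0 to 1); they miss things now and then, are a little off and sometimes report something else, mostly with a low value. They report only what shows in the picture. A call takes as long as a camera call. They do not tell look-alikes from the thing itself.
- cut_out(camera, name): "mask" (420x560 bool, what is visible of it) and "rect" ([left, top, width, height] in pixels, round what is visible of it).
The state is a dict: "t": time; "joints": joint angles; "dq": joint speeds; "joint_torque": joint torques, N m; "ee_pos": TCP position; "eef_rot": TCP orientation; "wrist_force": force on the tool from outside, world axes, zero at the start; "wrist_torque": the same for the moment, N m; "gripper_width": finger opening in m.
Only numpy, scipy, OpenCV 4.12 (cv2) and the standard library are available. Lean on these libraries where they do the work, as an engineer would, in place of code of your own. Each camera call takes 0.05 s, during which the arm holds its last target. There are 200 camera calls.

## Working session

There is one attempt and no reset: what is moved stays moved. The work goes in short steps, Python scripts to look and compute and a shell command to move; the robot and the scene stay as the last step left them, time stands still between calls to the robot, and variables do not carry over. Pictures are saved under pics/ and viewed, about 12 in all and at most 16, crops included, and the job is handed in when it is done.

```bash
mkdir -p pics; ls
python3 - <<'E'
from rig import *
import cv2,json
s=state();print({k:s[k] for k in('t','ee_pos','eef_rot','gripper_width','wrist_force')})
for n in('scene','side','wrist'):
    f=grab_frame(n);cv2.imwrite(f'pics/{n}0.png',f)
    print(n,{k:(v.tolist() if hasattr(v,'tolist') else v) for k,v in camera_info(n).items()})
    if n!='wrist':
        for o in('plate_a','cock_a','straightedge','pad','jar','pot1','slidebox','bottle'):
            print(o,[(round(d['score'],2),d['rect']) for d in cut_out(n,o)])
E
```

```text
pics
{'t': 0.0, 'ee_pos': array([ 0.21301488, -0.53341432,  0.2383648 ]), 'eef_rot': array([ 0.13341346, -0.13354143,  0.69510107, -0.69368727]), 'gripper_width': 0.08549581566770977, 'wrist_force': array([-0.1438544 , -0.81235017, -0.20198432])}
scene {'vfov': 44.18793918766591, 'cx': 269.77693426070994, 'cy': 211.5396666540838, 'world_to_cam': [[0.37951676051080224, 0.9250214486064967, -0.01738816003276799, -0.16108494652613783], [-0.6442798170017102, 0.2777291722716357, 0.7125798371225183, 0.3207823282086115], [0.6639808324760808, -0.25923315082614495, 0.7013755253907282, -1.86090809396919], [0.0, 0.0, 0.0, 1.0]]}
plate_a [(0.69, [121.3, 99.1, 113.0, 192.9]), (0.6, [264.8, 96.5, 151.2, 120.4])]
cock_a [(0.67, [164.7, 199.2, 38.0, 14.3]), (0.56, [345.8, 147.4, 23.1, 11.7])]
straightedge [(0.61, [256.8, 181.9, 45.7, 22.1])]
pad [(0.63, [249.1, 178.2, 64.3, 32.2])]
jar [(0.94, [269.2, 224.1, 61.0, 66.4]), (0.83, [67.2, 245.4, 73.1, 74.1])]
pot1 [(0.72, [289.7, 197.6, 18.7, 18.6]), (0.58, [322.5, 198.4, 18.4, 21.4]), (0.52, [230.4, 214.3, 17.4, 19.8])]
slidebox [(0.83, [222.5, 278.6, 
[... 813 characters left out ...]
51.4, 48.6, 68.2])]
jar [(0.63, [199.6, 189.1, 61.9, 63.5])]
pot1 [(0.9, [239.0, 272.8, 22.5, 25.5]), (0.61, [297.5, 214.5, 21.8, 21.5]), (0.56, [272.5, 259.3, 22.2, 22.8]), (0.44, [171.7, 300.2, 378.0, 117.2])]
slidebox [(0.85, [221.9, 171.9, 39.5, 24.2])]
bottle [(0.59, [156.4, 242.8, 23.8, 43.2])]
wrist {'vfov': 66.84889127200849, 'cx': 282.4800571051215, 'cy': 212.0777465794306, 'tool_from_camera': [[0.00015435149679208005, -0.9564485134745949, -0.29190104016233404, -0.0732003835069122], [0.0009625248032910322, 0.2919010505198639, -0.9564480384481961, -0.13462621127500352], [0.999999524860696, -0.00013333280492430373, 0.0009656607813530814, -0.0004413905739744095], [0.0, 0.0, 0.0, 1.0]]}
```

View pics/scene0.png

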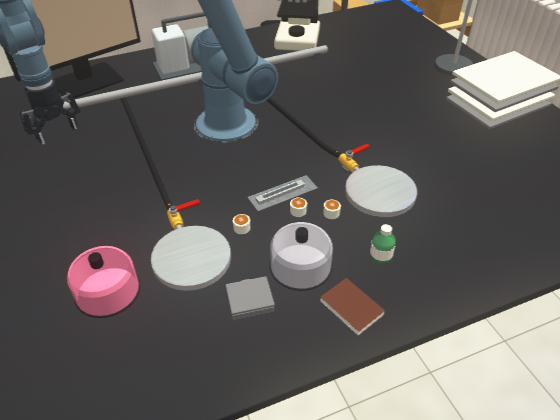

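View pics/side0.png

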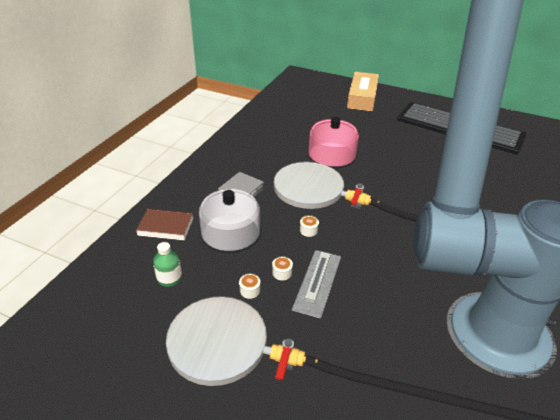

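The clear jar is at scene (301,255) and side (230,218). The pink one at scene (103,281) is a look-alike. There are three pots, at scene (242,224), (299,206) and (332,208). The straightedge is on its pad at scene (283,190), the left plate at (381,190) and the right plate at (191,257). Next I fit known shapes to the masks in both views.

```bash
cat > lib.py <<'E'
from rig import *
import numpy as np,cv2
from scipy.optimize import least_squares
from scipy.spatial.transform import Rotation as Rn
def R(s): q=s['eef_rot'];return Rn.from_quat([q[1],q[2],q[3],q[0]]).as_matrix()
def cam(n,s=None):
    c=camera_info(n);f=210/np.tan(np.radians(c['vfov'])/2)
    if n=='wrist':
        s=s or state();T=np.eye(4);T[:3,:3]=R(s);T[:3,3]=s['ee_pos']
        W=np.linalg.inv(T@np.array(c['tool_from_camera']))
    else: W=np.array(c['world_to_cam'])
    return W,f,c['cx'],c['cy']
def proj(C,P):
    W,f,cx,cy=C;p=np.atleast_2d(P)@W[:3,:3].T+W[:3,3]
    return np.c_[cx+f*p[:,0]/-p[:,2],cy+f*p[:,1]/p[:,2]]
def ray(C,uv):
    W,f,cx,cy=C;d=np.array([(uv[0]-cx)/f,-(uv[1]-cy)/f,-1.]);M=W[:3,:3]
    return -M.T@W[:3,3],M.T@d
def onz(C,uv,z):
    o,d=ray(C,uv);return o+d*(z-o[2])/d[2]
def tri(obs):
    A=np.zeros((3,3));b=np.zeros(3)
    for C,uv in obs:
        o,d=ray(C,uv);d/=np.linalg.norm(d);M=np.eye(3)-np.outer(d,d);A+=M;b+=M@o
    return np.linalg.solve(A,b)
def cyl(r,h):
    a=np.linspace(0,6.283,60);return np.array([[r*np.cos(t),r*np.sin(t),z] for z in(0,h) for t in a])
def bx(l,w,h): return np.array([[x,y,z] for x in(-l/2,l/2) for y in(-w/2,w/2) for z in(0,h)])
def rects(C,P): q=proj(C,P);return np.r_[q.min(0),q.max(0)]
def fitcyl(obs,r,h,x0):
    "obs: (C,rect l,t,w,h)"
    P=cyl(r,h)
    def e(p): return np.concatenate([rects(C,P+p)-[k[0],k[1],k[0]+k[2],k[1]+k[3]] for C,k in obs])
    s=least_squares(e,x0);return s.x,np.abs(s.fun).max()
def mrect(m,k=0):
    m=m.astype(np.uint8)
    if k:m=cv2.morphologyEx(m,cv2.MORPH_OPEN,cv2.getStructuringElement(cv2.MORPH_ELLIPSE,(k,k)))
    return cv2.boundingRect(m)
E
python3 - <<'E'
from lib import *
S,D=cam('scene'),cam('side')
print('R',R(state()).round(2).tolist())
c={(n,o):cut_out(n,o) for n in('scene','side') for o in('plate_a','cock_a','straightedge','pad','jar','slidebox','bottle','pot1')}
def near(n,o,uv):
    L=[d for d in c[n,o]]
    b=min(L,key=lambda d:np.hypot(d['rect'][0]+d['rect'][2]/2-uv[0],d['rect'][1]+d['rect'][3]/2-uv[1])) if L else None
    return b
for nm,o,r,h,us,ud in [('potA','pot1',.024,.036,(242,224),(309,225)),('potB','pot1',.024,.036,(299,206),(283,268)),('potC','pot1',.024,.036,(332,208),(250,286)),('bottle','bottle',.03,.11,(383,243),(168,265)),('plateL','plate_a',.105,.04,(381,190),(217,340)),('plateR','plate_a',.105,.04,(191,257),(310,185))]:
    a,b=near('scene',o,us),near('side',o,ud);k=25 if 'plate' in nm else 0
    ra,rb=mrect(a['mask'],k),mrect(b['mask'],k)
    print(nm,ra,rb,*[(v.round(4).tolist(),round(e,1)) for v,e in[fitcyl([(S,ra),(D,rb)],r,h,onz(S,us,0))]])
for o,us,ud in[('jar',(301,255),(230,220)),('straightedge',(283,190),(317,278)),('pad',(283,190),(317,285)),('slidebox',(250,296),(242,184)),('cock_a',(184,206),(358,193)),('cock_a',(357,153),(287,363))]:
    a,b=near('scene',o,us),near('side',o,ud)
    ct=[np.argwhere(x['mask']).mean(0)[::-1] for x in(a,b)]
    print(o,'centroid',tri([(S,ct[0]),(D,ct[1])]).round(4),
     'minrect floor',[(np.round([onz(C,p,{'straightedge':.02,'pad':.005,'cock_a':.062}.get(o,0))[:2] for p in cv2.boxPoints(cv2.minAreaRect(np.argwhere(x['mask'])[:,::-1].astype(np.int32)))],3).tolist()) for C,x in((S,a),(D,b))])
print('knob', tri([(S,(302,235)),(D,(229,197))]))
E
```

```text
R [[-0.93, 0.0, 0.37], [-0.37, -0.0, -0.93], [0.0, -1.0, 0.0]]
potA (233, 214, 17, 20) (301, 215, 18, 22) ([0.5164, -0.1254, -0.001], np.float64(0.7))
potB (290, 198, 17, 19) (273, 258, 20, 22) ([0.5178, 0.0517, -0.0026], np.float64(1.2))
potC (322, 200, 18, 19) (239, 273, 22, 26) ([0.5651, 0.1358, -0.0018], np.float64(0.9))
bottle (371, 225, 24, 39) (154, 243, 29, 45) ([0.7608, 0.1845, -0.0131], np.float64(3.0))
plateL (346, 165, 70, 52) (167, 297, 101, 89) ([0.5555, 0.3028, 0.0051], np.float64(3.0))
plateR (150, 226, 80, 65) (275, 162, 69, 47) ([0.5855, -0.2942, 0.0041], np.float64(2.8))
jar centroid [ 0.7101 -0.0293  0.0391] minrect floor [[[0.526, -0.044], [0.597, 0.121], [0.814, 0.01], [0.751, -0.136]], [[0.889, -0.149], [0.732, -0.241], [0.601, 0.003], [0.737, 0.08]]]
straightedge centroid [0.4286 0.0293 0.0056] minrect floor [[[0.426, -0.056], [0.405, 0.113], [0.449, 0.105], [0.468, -0.06]], [[0.43, 0.122], [0.451, -0.046], [0.423, -0.045], [0.405, 0.122]]]
pad centroid [ 0.4236  0.0487 -0.0086] minrect floor [[[0.404, -0.065], [0.38, 0.16], [0.456, 0.144], [0.476, -0.073]], [[0.451, 0.151], [0.477, -0.067], [0.396, -0.062], [0.381, 0.151]]]
slidebox centroid [ 0.7647 -0.2008  0.026 ] minrect floor [[[0.687, -0.236], [0.701, -0.122], [0.816, -0.146], [0.801, -0.253]], [[0.835, -0.183], [0.878, -0.285], [0.738, -0.3], [0.704, -0.2]]]
cock_a centroid [ 0.4293 -0.2661  0.0617] minrect floor [[[0.417, -0.306], [0.407, -0.22], [0.437, -0.221], [0.446, -0.307]], [[0.434, -0.215], [0.444, -0.317], [0.422, -0.315], [0.413, -0.212]]]
cock_a centroid [0.3986 0.3072 0.0611] minrect floor [[[0.39, 0.271], [0.369, 0.357], [0.4, 0.35], [0.421, 0.265]], [[0.398, 0.356], [0.42, 0.265], [0.396, 0.261], [0.376, 0.351]]]
knob [ 0.70979014 -0.02837726  0.12069813]
```

```bash
python3 -m jog '[0,0,0,-8.4,0,0,0,-8.4,0,0,0,-8.4,0,0,0,-8.4,0,0,0,-8.4,0,0,0,-8.4,0,0,0,-8.4,0,0,0,-8.4,0,0,0,-8.4]' 0
python3 -m jog '[-4,0,2.2,0,-4,0,2.2,0,-4,0,2.2,0,-4,0,2.2,0,-4,0,2.2,0,-4,0,2.2,0,-4,0,2.2,0,-4,0,2.2,0,-4,0,2.2,0,-4,0,2.2,0,-4,0,2.2,0,-4,0,2.2,0]'
python3 -m jog '[-2.5,0,1.1,0,-2.6,0,1.1,0,0,0,0,0,0,0,0,0]'
python3 - <<'E'
from lib import *
s=state();C=cam('wrist',s);f=grab_frame('wrist');cv2.imwrite('pics/w1.png',f)
for o,z in(('straightedge',.02),('pad',.005)):
    for d in cut_out('wrist',o):
        m=d['mask'];b=cv2.boxPoints(cv2.minAreaRect(np.argwhere(m)[:,::-1].astype(np.int32)))
        print(o,round(d['score'],2),d['rect'],np.round([onz(C,p,z)[:2] for p in b],4).tolist(),onz(C,b.mean(0),z).round(4))
print(s['joints'])
E
```

```text
t: 2.65
ee_pos: [0.2132, -0.534, 0.2393]
eef_rot: [0.532, -0.532, 0.465, -0.465]
wrist_force: [0.0, -0.1, -0.6]
gripper_width: 0.0854
t: 3.85
ee_pos: [0.414, -0.0224, 0.2396]
eef_rot: [0.531, -0.531, 0.466, -0.467]
wrist_force: [0.1, -0.4, -0.1]
gripper_width: 0.0855
t: 4.25
ee_pos: [0.4287, 0.0295, 0.2393]
eef_rot: [-0.531, 0.532, -0.466, 0.467]
wrist_force: [-1.1, -0.2, -0.5]
gripper_width: 0.0852
straightedge 0.94 [272.4, 106.9, 24.5, 140.0] [[0.4059, 0.1079], [0.4289, 0.111], [0.4511, -0.0455], [0.4248, -0.0489]] [0.427  0.0362 0.02  ]
straightedge 0.72 [373.6, 1.2, 159.6, 34.4] [[0.4906, 0.2201], [0.6439, 0.2401], [0.655, 0.2102], [0.4972, 0.1895]] [0.5716 0.2152 0.02  ]
pad 0.89 [252.9, 74.8, 61.6, 181.8] [[0.3973, -0.0695], [0.3789, 0.14], [0.4472, 0.1482], [0.478, -0.06]] [0.4243 0.0483 0.005 ]
pad 0.34 [314.7, 288.8, 40.2, 47.9] [[0.4779, -0.1199], [0.5219, -0.0922], [0.5587, -0.1564], [0.5131, -0.1864]] [ 0.5177 -0.1379  0.005 ]
[-7.88020812e-02  8.46397263e-02 -2.97908013e-01  1.18831776e+00
 -6.14904229e-04  1.36195879e+00]
```

View pics/w1.png

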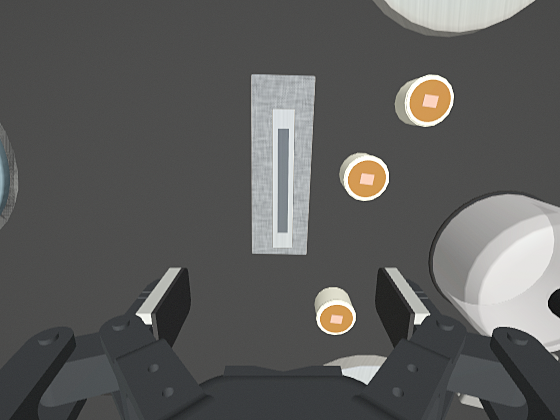

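The wrist view shows the straightedge at (283,178) on its pad, heading about 7.5°, under the tool. The pots are at (425,100), (366,178) and (335,310), and the clear jar is on the right. I'm going down to grasp the straightedge.

```bash
python3 -m jog '[-0.15,4,0,0,0,4,0,0,0,4,0,0,0,4,0,0,0,3,0,0,0,1.5,0,0,0,0.7,0,0,0,0.7,0,0,0,0,0,0]' 0.5
python3 -m jog '[0,0,0,0,0,0,0,0,0,0,0,0]'
python3 -m jog '[0,0,0,0,0,0,0,0,0,0,0,0,0,0,0,0,0,0,0,0,0,0,0,0,0,0,0,0]' 1
python3 -m jog '[0,-0.5,0,0,0,-1,0,0,0,-3,0,0,0,-3,0,0,0,0,0,0,0,0,0,0]'
```

```text
t: 5.3
ee_pos: [0.4288, 0.0302, 0.0203]
eef_rot: [0.531, -0.531, 0.467, -0.467]
wrist_force: [-0.3, -0.3, 0.3]
gripper_width: 0.0427
t: 5.6
ee_pos: [0.4293, 0.0306, 0.021]
eef_rot: [0.531, -0.531, 0.466, -0.467]
wrist_force: [0.6, -0.9, -0.1]
gripper_width: 0.0425
t: 6.3
ee_pos: [0.4289, 0.0307, 0.0209]
eef_rot: [0.531, -0.531, 0.467, -0.467]
wrist_force: [-1.0, -0.0, 5.7]
gripper_width: 0.0216
t: 6.9
ee_pos: [0.4292, 0.0307, 0.0957]
eef_rot: [0.531, -0.531, 0.466, -0.467]
wrist_force: [-0.1, 0.7, -3.8]
gripper_width: 0.0217
```

```bash
python3 -m jog '[0,-2,0,0,0,-3,0,0,-3.6,-2,2.3,0,-3.6,-2,2.3,0,-3.7,0,2.3,0,-3.7,0,2.3,0,-3.7,0,2.3,0,-3.6,0,2.3,0,-3.6,0,2.3,0,0,0,0,0,0,0,0,0]'
cat > plate.py <<'E'
from lib import *
import sys
s=state();C=cam('wrist',s);f=grab_frame('wrist');cv2.imwrite(f'pics/{sys.argv[1]}.png',f)
for d in cut_out('wrist','plate_a'):
    m=cv2.morphologyEx(d['mask'].astype(np.uint8),cv2.MORPH_OPEN,np.ones((25,25)))
    k=max(cv2.findContours(m,cv2.RETR_EXTERNAL,cv2.CHAIN_APPROX_NONE)[0],key=len)[:,0]
    h=cv2.convexHull(k)[:,0];h=h[(h[:,0]>3)&(h[:,0]<556)&(h[:,1]>3)&(h[:,1]<416)]
    P=np.array([onz(C,p,.04)[:2] for p in h])
    r=least_squares(lambda q:np.hypot(*(P-q[:2]).T)-.105,P.mean(0),loss='soft_l1',f_scale=.002)
    print('plate',round(d['score'],2),d['rect'],r.x.round(4),np.sqrt(np.mean(r.fun**2)).round(4))
for d in cut_out('wrist','cock_a'):
    b=cv2.boxPoints(cv2.minAreaRect(np.argwhere(d['mask'])[:,::-1].astype(np.int32)))
    print('cock',round(d['score'],2),d['rect'],np.round([onz(C,p,.068)[:2] for p in b],3).tolist())
print(s['ee_pos'])
E
python3 plate.py w2
```

```text
t: 8.0
ee_pos: [0.5544, 0.3044, 0.1822]
eef_rot: [-0.53, 0.533, -0.467, 0.466]
wrist_force: [-0.4, 0.5, -4.5]
gripper_width: 0.0215Traceback (most recent call last):
  File "plate.py", line 6, in <module>
    k=max(cv2.findContours(m,cv2.RETR_EXTERNAL,cv2.CHAIN_APPROX_NONE)[0],key=len)[:,0]
      ~~~^^^^^^^^^^^^^^^^^^^^^^^^^^^^^^^^^^^^^^^^^^^^^^^^^^^^^^^^^^^^^^^^^^^^^^^^
ValueError: max() iterable argument is empty
```

View pics/w2.png

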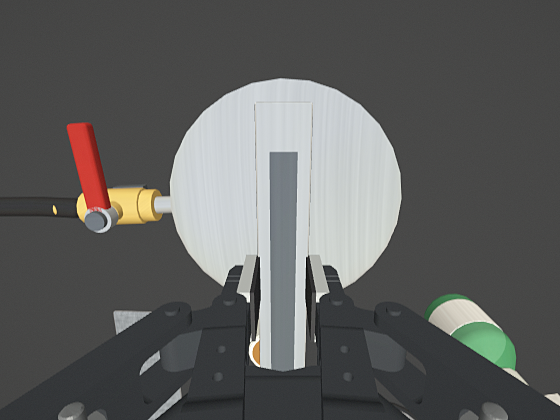

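The plate rim spans columns 170–401 with its top at row 79. The straightedge hangs straight in the grip, and the shut cock points up-left at (87,160).

```bash
python3 - <<'E'
from lib import *
s=state();C=cam('wrist',s);print(s['ee_pos'])
L,Rr,T=[onz(C,p,.04)[:2] for p in((170,187),(401,187),(284,79))]
print(L,Rr,T,(L+Rr)/2,np.linalg.norm(L-Rr))
r=least_squares(lambda q:[np.hypot(*(P-q[:2]))-.105 for P in(L,Rr,T)],(L+Rr)/2);print(r.x,r.fun)
t=R(s);print('in tool xz cm',(np.r_[r.x,0]-s['ee_pos'])@t*100)
for p in((96,221),(80,125)):print(onz(C,p,.068))
E
sed -i "s/    k=max/    if not m.any(): continue\n    k=max/" plate.py
```

```text
[0.55435757 0.30307689 0.18355094]
[0.45113489 0.30295782] [0.6555622  0.32939901] [0.54063884 0.40463147] [0.55334854 0.31617841] 0.20613021361954467
[0.55538157 0.30044985] [-0.00072316 -0.0007205   0.00021958]
in tool xz cm [ 0.24654691 18.35512252  0.13297764]
[0.40014213 0.27354004 0.068     ]
[0.39136085 0.35000824 0.068     ]
```

```bash
python3 -m jog '[0.25,3,0.1,0,0,3,0,0,0,3,0,0,0,1.5,0,0,0,0.7,0,0,0,0,0,0,0,0,0,0]'
python3 -m jog '[0,0.2,0,0,0,0.2,0,0,0,0,0,0,0,0,0,0]'
python3 -m jog '[0,0.2,0,0,0,0,0,0,0,0,0,0]'
python3 -m jog '[0,0.2,0,0,0,0,0,0,0,0,0,0]'
```

```text
t: 8.8
ee_pos: [0.5575, 0.3016, 0.0744]
eef_rot: [0.531, -0.53, 0.467, -0.467]
wrist_force: [0.7, -0.3, -3.2]
gripper_width: 0.0219
t: 9.2
ee_pos: [0.557, 0.302, 0.0695]
eef_rot: [0.531, -0.531, 0.467, -0.467]
wrist_force: [-0.6, 0.2, -3.8]
gripper_width: 0.0214
t: 9.5
ee_pos: [0.5568, 0.3018, 0.0671]
eef_rot: [-0.531, 0.531, -0.467, 0.467]
wrist_force: [-0.1, -0.3, -3.3]
gripper_width: 0.0217
t: 9.8
ee_pos: [0.5568, 0.3018, 0.0651]
eef_rot: [-0.531, 0.531, -0.467, 0.467]
wrist_force: [-0.2, 0.4, -3.3]
gripper_width: 0.0217
```

```bash
for i in 1 2 3; do python3 -m jog '[0,0.2,0,0,0,0,0,0,0,0,0,0]' | grep -E 'pos|force'; done
```

```text
ee_pos: [0.5568, 0.3018, 0.0631]
wrist_force: [0.4, 0.5, -3.4]
ee_pos: [0.5573, 0.302, 0.0619]
wrist_force: [-1.5, -1.2, 1.3]
ee_pos: [0.5572, 0.302, 0.0617]
wrist_force: [-4.9, -2.6, 13.0]
```

```bash
python3 -m jog '[0,-0.2,0,0,0,-0.1,0,0,0,0,0,0]' | grep -E 'pos|force'
python3 -m jog '[0,0,0,0,0,0,0,0,0,0,0,0,0,0,0,0]' 0.5
python3 -m jog '[0,-3,0,0,0,-3,0,0,-2,0,0,0,-3,0,0,0,-1.6,0,0,0,0,0,0,0,0,0,0,0]' 1
python3 -m jog '[0,1,0,0,0,1,0,0,0,1,0,0,0,0.3,0,0,0,0,0,0,0,0,0,0]' 1
python3 - <<'E'
from lib import *
s=state();C=cam('wrist',s);f=grab_frame('wrist');cv2.imwrite('pics/w3.png',f)
for d in cut_out('wrist','straightedge'):
    b=cv2.boxPoints(cv2.minAreaRect(np.argwhere(d['mask'])[:,::-1].astype(np.int32)))
    print(round(d['score'],2),d['rect'],np.round([onz(C,p,.058)[:2] for p in b],3).tolist())
E
```

```text
ee_pos: [0.5569, 0.3018, 0.0619]
wrist_force: [-1.1, -0.6, -0.6]
t: 11.4
ee_pos: [0.5572, 0.3019, 0.0624]
eef_rot: [0.531, -0.531, 0.467, -0.467]
wrist_force: [-0.2, -0.0, 0.7]
gripper_width: 0.0427
t: 12.1
ee_pos: [0.5482, 0.3669, 0.1218]
eef_rot: [-0.531, 0.532, -0.467, 0.467]
wrist_force: [-0.4, -0.2, -0.3]
gripper_width: 0.0
t: 12.7
ee_pos: [0.5486, 0.3672, 0.0893]
eef_rot: [-0.531, 0.531, -0.467, 0.467]
wrist_force: [-0.1, 0.7, -0.2]
gripper_width: 0.0002
0.96 [260.4, 222.8, 48.0, 149.3] [[0.534, 0.383], [0.557, 0.386], [0.571, 0.288], [0.545, 0.284]]
```

View pics/w3.png

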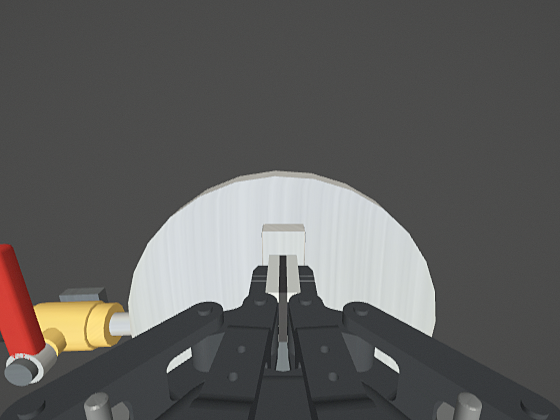

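The shut fingertips sit over the far (+y) end of the straightedge. I'll press it in small steps.

```bash
python3 -m jog '[0,1,0,0,0,0.6,0,0,0,0,0,0,0,0,0,0]' | grep -E 'pos|force'; for i in 1 2 3; do python3 -m jog '[0,0.2,0,0,0,0,0,0,0,0,0,0]' | grep -E 'pos|force'; done
```

```text
ee_pos: [0.5481, 0.3671, 0.0727]
wrist_force: [-0.4, -0.2, 0.2]
ee_pos: [0.5486, 0.3674, 0.0714]
wrist_force: [0.5, 0.2, -0.1]
ee_pos: [0.5484, 0.3673, 0.0692]
wrist_force: [0.6, 0.9, -1.1]
ee_pos: [0.5484, 0.3673, 0.0672]
wrist_force: [0.1, -0.0, 0.7]
```

```bash
for i in 1 2 3; do python3 -m jog '[0,0.1,0,0,0,0,0,0,0,0,0,0,0,0,0,0]' | grep -E 'pos|force'; done
```

```text
ee_pos: [0.5486, 0.3674, 0.0664]
wrist_force: [0.1, 1.3, 0.2]
ee_pos: [0.5486, 0.3675, 0.0661]
wrist_force: [-1.7, -0.7, 4.1]
ee_pos: [0.5487, 0.3676, 0.066]
wrist_force: [-2.2, -1.4, 9.7]
```

```bash
python3 -m jog '[0,-1.5,0,0,0,-0.9,0,0,3,0,0,0,4,0,0,0,4,0,0,0,2,0,0,0,0,1,0,0,0,0.8,0,0,0,0.1,0,0,0,0,0,0,0,0,0,0]' | grep -E 'pos|force'; for i in 1 2 3 4 5 6; do python3 -m jog '[0,0.1,0,0,0,0,0,0,0,0,0,0,0,0,0,0]' | grep -E 'pos|force'; done
```

```text
ee_pos: [0.565, 0.2394, 0.0692]
wrist_force: [0.1, -0.0, 0.4]
ee_pos: [0.5652, 0.2385, 0.0684]
wrist_force: [-0.6, -0.5, -0.1]
ee_pos: [0.5651, 0.2384, 0.0673]
wrist_force: [-0.4, -0.2, -0.2]
ee_pos: [0.5652, 0.2384, 0.0663]
wrist_force: [-0.6, -0.9, 1.2]
ee_pos: [0.5653, 0.2384, 0.0661]
wrist_force: [-2.4, -1.0, 5.5]
ee_pos: [0.5653, 0.2383, 0.066]
wrist_force: [-4.0, -2.1, 11.0]
ee_pos: [0.5655, 0.2384, 0.0659]
wrist_force: [-4.8, -2.3, 15.2]
```

```bash
python3 -m jog '[0,-1.8,0,0,0,-1,0,0,-3,0,0,0,-4,0,0,0,-4,0,0,0,-2,0,0,0,0,1,0,0,0,1,0,0,0,0.2,0,0,0,0,0,0,0,0,0,0]' | grep -E 'pos|force'; for i in 1 2 3 4; do python3 -m jog '[0,0.1,0,0,0,0,0,0,0,0,0,0,0,0,0,0]' | grep -E 'pos|force'; done
python3 - <<'E'
from lib import *
S,D=cam('scene'),cam('side')
f=grab_frame('side');cv2.imwrite('pics/s3.png',cv2.resize(f[270:420,120:320],None,fx=3.5,fy=3.5,interpolation=2))
grab_frame('scene')
for n in('scene','side'): print(n,[(round(d['score'],2),d['rect']) for d in cut_out(n,'straightedge')],'pots',[(round(d['score'],2),d['rect']) for d in cut_out(n,'pot1')])
E
```

```text
ee_pos: [0.5487, 0.3662, 0.0692]
wrist_force: [-0.9, -0.1, -0.5]
ee_pos: [0.5486, 0.3673, 0.0685]
wrist_force: [-0.0, 0.2, -0.9]
ee_pos: [0.5485, 0.3674, 0.0673]
wrist_force: [0.4, -0.8, -0.7]
ee_pos: [0.5485, 0.3674, 0.0663]
wrist_force: [-0.2, 0.6, 0.6]
ee_pos: [0.5487, 0.3675, 0.0661]
wrist_force: [-1.7, 0.3, 5.3]
scene [(0.62, [227.2, 276.9, 48.5, 43.2]), (0.55, [360.9, 173.5, 45.1, 21.5])] pots [(0.88, [226.1, 212.9, 24.8, 19.9]), (0.55, [290.1, 197.2, 16.5, 18.2]), (0.52, [325.8, 200.6, 11.5, 17.9])]
side [(0.8, [194.8, 298.6, 42.2, 68.3])] pots [(0.81, [272.4, 258.5, 18.7, 21.1]), (0.79, [240.4, 275.9, 19.4, 19.6]), (0.66, [300.1, 214.6, 22.4, 23.0])]
```

View pics/s3.png

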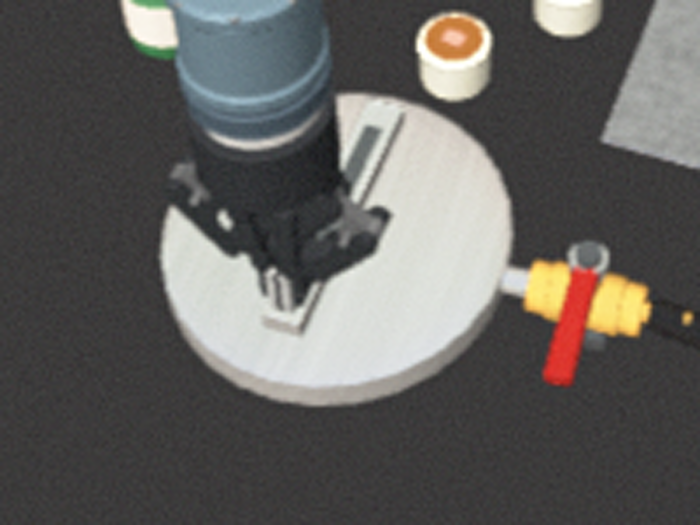

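The crop shows the bar lying straight across the plate, pressed at its near end, with the far end still down. Both ends touch at the same height (0.066) and the contact is stiff, so the left plate is most likely flat. Next I move the straightedge to the right plate.

```bash
python3 -m jog '[0,-2,0,0,0,-2,0,0,3.2,-2,0,0,3.2,0,0,0,0,0,0,0,0,0,0,0,0,0,0,0]' 0.5 | grep -E 'pos|force'
python3 -m jog '[0,2.5,0,0,0,2,0,0,0,1.5,0,0,0,0.6,0,0,0,0,0,0,0,0,0,0]' | grep -E 'pos|force'
python3 -m jog '[0,0,0,0,0,0,0,0,0,0,0,0,0,0,0,0,0,0,0,0,0,0,0,0]' 1
python3 -m jog '[0,-0.5,0,0,0,-2,0,0,0,-3,0,0,0,-4,0,0,0,-4,0,0,0,0,0,0,0,0,0,0]'
```

```text
ee_pos: [0.5562, 0.3043, 0.1247]
wrist_force: [-0.2, 1.2, 0.1]
ee_pos: [0.5569, 0.3045, 0.0598]
wrist_force: [0.9, 0.2, -0.7]
t: 23.7
ee_pos: [0.5575, 0.3043, 0.0606]
eef_rot: [0.532, -0.53, 0.467, -0.467]
wrist_force: [-1.5, -0.5, 6.1]
gripper_width: 0.022
t: 24.4
ee_pos: [0.557, 0.3039, 0.1945]
eef_rot: [0.531, -0.531, 0.467, -0.467]
wrist_force: [0.1, 0.3, -5.4]
gripper_width: 0.0216
```

```bash
python3 -m jog '[2,0,0,0,4,0,-0.4,0,4,0,-0.4,0,4,0,-0.4,0,4,0,-0.4,0,4,0,-0.4,0,4,0,-0.4,0,4,0,-0.4,0,4,0,-0.4,0,4,0,-0.4,0,4,0,-0.4,0,4,0,-0.4,0]' | grep -E 'pos|force'
python3 -m jog '[4,0,-0.4,0,4,0,-0.2,0,4,0,0,0,1.6,0,0,0,0,0,0,0,0,0,0,0]'
python3 plate.py w4
```

```text
ee_pos: [0.5698, -0.1589, 0.1911]
wrist_force: [0.3, -0.1, -4.0]
t: 26.2
ee_pos: [0.5819, -0.2928, 0.1915]
eef_rot: [-0.531, 0.531, -0.469, 0.465]
wrist_force: [1.5, 0.8, -4.1]
gripper_width: 0.0222
plate 0.76 [0.0, 81.0, 399.0, 205.0] [ 0.581  -0.2933] 0.0192
cock 0.93 [84.0, 92.1, 37.3, 112.0] [[0.417, -0.221], [0.442, -0.217], [0.445, -0.305], [0.418, -0.31]]
[ 0.5819368  -0.29276354  0.19150756]
```

View pics/w4.png

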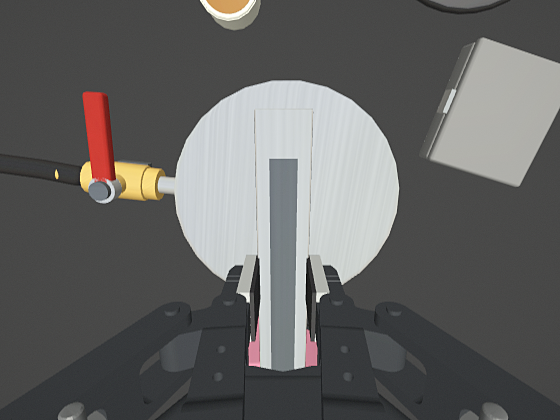

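```bash
python3 - <<'E'
from lib import *
print(tri([(cam('scene'),(96,260)),(cam('side'),(335.5,123))]))
E
python3 -m jog '[0.2,3,0.2,0,0,3,0,0,0,3,0,0,0,1.5,0,0,0,1.2,0,0,0,0.5,0,0,0,0,0,0,0,0,0,0]'| grep -E 'pos|force'
for i in 1 2 3; do python3 -m jog '[0,0.2,0,0,0,0,0,0,0,0,0,0]' | grep -E 'pos|force'; done
```

```text
[ 0.58934761 -0.519214    0.12027849]
ee_pos: [0.5865, -0.2956, 0.0735]
wrist_force: [0.6, 0.0, -4.4]
ee_pos: [0.5859, -0.2956, 0.0708]
wrist_force: [0.5, 0.4, -4.1]
ee_pos: [0.5856, -0.2953, 0.0682]
wrist_force: [0.2, -0.9, -3.6]
ee_pos: [0.5856, -0.2953, 0.0662]
wrist_force: [-0.9, 0.3, -3.3]
```

```bash
for i in 1 2 3 ; do python3 -m jog '[0,0.1,0,0,0,0,0,0,0,0,0,0]' | grep -E 'pos|force'; done
```

```text
ee_pos: [0.5857, -0.2954, 0.0653]
wrist_force: [-0.2, -0.3, -3.8]
ee_pos: [0.5856, -0.2954, 0.0643]
wrist_force: [0.9, -0.7, -2.7]
ee_pos: [0.5856, -0.2954, 0.0633]
wrist_force: [0.8, -0.1, -3.2]
```

```bash
for i in 1 2 3 4; do python3 -m jog '[0,0.1,0,0,0,0,0,0,0,0,0,0]' | grep -E 'pos|force'; done
```

```text
ee_pos: [0.5856, -0.2954, 0.0623]
wrist_force: [0.6, -1.0, -3.1]
ee_pos: [0.5856, -0.2954, 0.0613]
wrist_force: [-0.1, -0.7, -3.1]
ee_pos: [0.5856, -0.2953, 0.0602]
wrist_force: [0.2, 0.2, -3.7]
ee_pos: [0.5856, -0.2954, 0.0593]
wrist_force: [0.3, -1.2, -4.1]
```

```bash
for i in 1 2 3 4 5; do python3 -m jog '[0,0.1,0,0,0,0,0,0,0,0,0,0]' | grep -E 'pos|force'; done
```

```text
ee_pos: [0.5856, -0.2954, 0.0582]
wrist_force: [0.3, 0.1, -4.2]
ee_pos: [0.5856, -0.2953, 0.0572]
wrist_force: [-0.0, 0.3, -3.7]
ee_pos: [0.5856, -0.2954, 0.0563]
wrist_force: [-0.1, -0.5, -3.9]
ee_pos: [0.5858, -0.2954, 0.0554]
wrist_force: [0.3, -0.2, -2.2]
ee_pos: [0.5859, -0.2954, 0.0549]
wrist_force: [-1.2, 2.0, 2.7]
```

```bash
python3 -m jog '[0,-0.1,0,0,0,0,0,0,0,0,0,0]' | grep -E 'pos|force'
python3 -m jog '[0,0,0,0,0,0,0,0,0,0,0,0,0,0,0,0]' 0.5 | grep -E 'pos|force'
python3 -m jog '[0,-3,0,0,0,-3,0,0,-2,0,0,0,-3,0,0,0,-1.6,0,0,0,0,0,0,0,0,0,0,0]' 1| grep -E 'pos|force'
python3 -m jog '[0,1.5,0,0,0,1.5,0,0,0,1.2,0,0,0,0.4,0,0,0,0.2,0,0,0,0,0,0,0,0,0,0]' 1| grep -E 'pos|force'
for i in 1 2 3 4; do python3 -m jog '[0,0.1,0,0,0,0,0,0,0,0,0,0]' | grep -E 'pos|force'; done
```

```text
ee_pos: [0.5858, -0.2955, 0.0551]
wrist_force: [-0.1, 0.1, -2.3]
ee_pos: [0.5859, -0.2955, 0.0556]
wrist_force: [-0.1, 0.6, 1.1]
ee_pos: [0.5773, -0.2302, 0.1153]
wrist_force: [-0.5, -1.0, 0.1]
ee_pos: [0.5777, -0.2303, 0.068]
wrist_force: [0.5, 0.6, 0.5]
ee_pos: [0.5774, -0.2299, 0.0666]
wrist_force: [0.8, 0.1, -0.1]
ee_pos: [0.5772, -0.2299, 0.0653]
wrist_force: [0.7, -0.6, -0.5]
ee_pos: [0.5772, -0.2299, 0.0642]
wrist_force: [-0.6, -0.3, 0.8]
ee_pos: [0.5772, -0.2299, 0.0632]
wrist_force: [-0.5, -0.1, -0.1]
```

```bash
for i in 1 2 3 4; do python3 -m jog '[0,0.1,0,0,0,0,0,0,0,0,0,0]' | grep -E 'pos|force'; done
```

```text
ee_pos: [0.5772, -0.2299, 0.0623]
wrist_force: [0.6, -0.2, 0.6]
ee_pos: [0.5773, -0.23, 0.0621]
wrist_force: [-1.7, 1.2, 5.8]
ee_pos: [0.5773, -0.2299, 0.062]
wrist_force: [-3.1, 1.5, 11.0]
ee_pos: [0.5774, -0.23, 0.062]
wrist_force: [-6.2, 1.7, 16.3]
```

```bash
python3 -m jog '[0,-1.8,0,0,0,-1,0,0,3,0,0,0,4,0,0,0,4,0,0,0,2,0,0,0,0,1,0,0,0,0.8,0,0,0,0.1,0,0,0,0,0,0,0,0,0,0]' | grep -E 'pos|force'; for i in 1 2 3 4 5 6; do python3 -m jog '[0,0.1,0,0,0,0,0,0,0,0,0,0]' | grep -E 'pos|force'; done
```

```text
ee_pos: [0.594, -0.3577, 0.0685]
wrist_force: [-1.5, 0.2, 0.0]
ee_pos: [0.594, -0.3588, 0.0676]
wrist_force: [-0.3, -1.2, -0.2]
ee_pos: [0.5938, -0.3589, 0.0662]
wrist_force: [-0.5, -0.3, 0.8]
ee_pos: [0.5939, -0.3589, 0.0653]
wrist_force: [0.2, 1.0, 0.3]
ee_pos: [0.5939, -0.3588, 0.0643]
wrist_force: [0.1, 0.0, -0.3]
ee_pos: [0.5939, -0.3589, 0.0633]
wrist_force: [-0.3, -0.3, 0.0]
ee_pos: [0.5938, -0.3588, 0.0623]
wrist_force: [0.5, 0.3, -0.0]
```

```bash
for i in 1 2 3; do python3 -m jog '[0,0.1,0,0,0,0,0,0,0,0,0,0]' | grep -E 'pos|force'; done;  python3 -m jog '[0,-1.8,0,0,0,-1,0,0,-3,0,0,0,-4,0,0,0,-4,0,0,0,-2,0,0,0,0,1,0,0,0,1,0,0,0,0.6,0,0,0,0,0,0,0,0,0,0]' | grep -E 'pos|force'; for i in 1 2 3; do python3 -m jog '[0,0.1,0,0,0,0,0,0,0,0,0,0]' | grep -E 'pos|force'; done
```

```text
ee_pos: [0.594, -0.3589, 0.0621]
wrist_force: [-2.0, 1.6, 5.4]
ee_pos: [0.594, -0.3589, 0.0621]
wrist_force: [-4.2, 1.4, 10.3]
ee_pos: [0.594, -0.3589, 0.062]
wrist_force: [-4.7, 3.0, 15.2]
ee_pos: [0.5772, -0.2307, 0.0621]
wrist_force: [-3.3, 3.6, 10.7]
ee_pos: [0.5772, -0.2307, 0.062]
wrist_force: [-4.7, 5.0, 17.2]
ee_pos: [0.5773, -0.2307, 0.0619]
wrist_force: [-7.2, 5.7, 23.1]
ee_pos: [0.5773, -0.2307, 0.0619]
wrist_force: [-10.3, 6.6, 28.2]
```

Both ends of the right plate are stiff at 0.062. On the left plate the bar was placed about 6 mm higher and its pressed ends stopped about 4 mm higher, after rocking at very low force. So the left plate is bowed and the right one is flat. I'm returning the straightedge to its pad.

```bash
python3 -m jog '[0,-2,0,0,0,-2,0,0,3.4,-2,0,0,3.4,0,0,0,0,0,0,0,0,0,0,0,0,0,0,0]' 0.5 | grep -E 'pos|force'
python3 -m jog '[0,2.5,0,0,0,2,0,0,0,1.5,0,0,0,0.8,0,0,0,0,0,0,0,0,0,0]' | grep -E 'pos|force'
python3 -m jog '[0,0,0,0,0,0,0,0,0,0,0,0,0,0,0,0,0,0,0,0,0,0,0,0]' 1
python3 -m jog '[0,-0.5,0,0,0,-2,0,0,0,-3,0,0,0,-4,0,0,0,0,0,0,0,0,0,0]'
```

```text
ee_pos: [0.5852, -0.2973, 0.1171]
wrist_force: [0.1, -0.3, 0.5]
ee_pos: [0.5861, -0.2971, 0.0507]
wrist_force: [0.6, 0.3, 1.6]
t: 43.85
ee_pos: [0.5867, -0.2978, 0.0518]
eef_rot: [0.531, -0.531, 0.466, -0.468]
wrist_force: [-0.1, 0.5, 5.4]
gripper_width: 0.0222
t: 44.45
ee_pos: [0.5864, -0.2977, 0.1457]
eef_rot: [0.531, -0.531, 0.466, -0.467]
wrist_force: [0.2, -0.2, -4.8]
gripper_width: 0.022
```

```bash
python3 -m jog '[-3,0,-0.9,0,-4,0,-1.3,0,-4,0,-1.3,0,-4,0,-1.3,0,-4,0,-1.3,0,-4,0,-1.3,0,-4,0,-1.3,0,-4,0,-1.3,0,-4,0,-1.3,0,0,0,0,0,0,0,0,0]' | grep -E 'pos|force'
python3 - <<'E'
from lib import *
s=state();C=cam('wrist',s);f=grab_frame('wrist');cv2.imwrite('pics/w5.png',f)
for o,z in(('pad',.005),):
    for d in cut_out('wrist',o):
        b=cv2.boxPoints(cv2.minAreaRect(np.argwhere(d['mask'])[:,::-1].astype(np.int32)))
        q=[onz(C,p,z)[:2] for p in b];print(round(d['score'],2),d['rect'],np.round(q,3).tolist(),np.mean(q,0),s['ee_pos'])
E
```

```text
ee_pos: [0.4269, 0.036, 0.1436]
wrist_force: [0.8, -0.2, -3.1]
0.8 [245.9, 68.3, 83.4, 187.3] [[0.39, -0.019], [0.38, 0.141], [0.447, 0.148], [0.469, -0.011]] [0.42143962 0.06473854] [0.42694256 0.0359967  0.14357343]
```

View pics/w5.png

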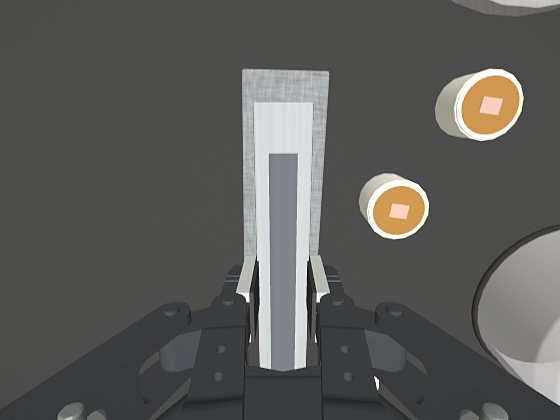

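The straightedge hangs parallel to the pad and centred across it. I lower it there.

```bash
python3 -m jog '[0,3,0,0,0,4,0,0,0,3,0,0,0,1.5,0,0,0,0.7,0,0,0,0,0,0,0,0,0,0]' | grep -E 'pos|force'
for i in 1 2 3 4; do python3 -m jog '[0,0.1,0,0,0,0,0,0,0,0,0,0]' | grep -E 'pos|force'; done
```

```text
ee_pos: [0.4301, 0.0347, 0.0239]
wrist_force: [0.6, -0.6, -2.8]
ee_pos: [0.4296, 0.0353, 0.0229]
wrist_force: [0.3, 0.6, -3.4]
ee_pos: [0.429, 0.0353, 0.0213]
wrist_force: [0.8, 0.4, -3.4]
ee_pos: [0.429, 0.0353, 0.0202]
wrist_force: [-0.3, 1.0, -4.2]
ee_pos: [0.429, 0.0353, 0.0192]
wrist_force: [-0.6, 0.2, -3.5]
```

```bash
for i in 1 2 3 4; do python3 -m jog '[0,0.1,0,0,0,0,0,0,0,0,0,0]' | grep -E 'pos|force'; done
```

```text
ee_pos: [0.429, 0.0353, 0.0182]
wrist_force: [-0.6, 0.0, -3.1]
ee_pos: [0.429, 0.0353, 0.0172]
wrist_force: [-0.1, 0.2, -2.7]
ee_pos: [0.4291, 0.0353, 0.0167]
wrist_force: [-3.6, 0.2, 5.7]
ee_pos: [0.4292, 0.0353, 0.0167]
wrist_force: [-6.1, 1.0, 17.5]
```

```bash
python3 -m jog '[0,-0.3,0,0,0,0,0,0]' | grep -E 'force'
python3 -m jog '[0,0,0,0,0,0,0,0,0,0,0,0,0,0,0,0]' 0.4 | grep -E 'pos|force'
python3 -m jog '[0,-3,0,0,0,-4,0,0,0,-4,0,0,0,-4,0,0,-3,-3,0,0,-3,0,0,0,0,0,0,0,0,0,0,0]' 0 | grep -E 'pos|force'
cat > pots.py <<'E'
from lib import *
S,D=cam('scene'),cam('side');s=state();V=cam('wrist',s)
for n in('wrist','scene','side'): cv2.imwrite(f'pics/{n}_last.png',grab_frame(n))
L={n:[d for d in cut_out(n,'pot1') if d['score']>.3] for n in('scene','side','wrist')}
for d in L['wrist']:print('w',round(d['score'],2),d['rect'])
for a in L['scene']:
  for b in L['side']:
    x,e=fitcyl([(S,a['rect']),(D,b['rect'])],.024,.036,[.55,0,0])
    if e<4: print('pot',x.round(4),round(e,1),round(a['score'],2))
for w in L['wrist']:
    r=w['rect']
    if r[0]>2 and r[1]>2 and r[0]+r[2]<557: x,e=fitcyl([(V,r)],.024,.036,[.5,0,0]);print('wrist pot',x.round(4),round(e,1))
E
python3 pots.py
python3 - <<'E'
from lib import *
S,D=cam('scene'),cam('side');V=cam('wrist')
for n,C in(('scene',S),('side',D),('wrist',V)):
  for d in cut_out(n,'straightedge'):
    b=cv2.boxPoints(cv2.minAreaRect(np.argwhere(d['mask'])[:,::-1].astype(np.int32)));q=[onz(C,p,.02)[:2] for p in b]
    print(n,round(d['score'],2),np.round(q,3).tolist(),np.mean(q,0).round(3))
E
```

```text
wrist_force: [0.8, 1.0, -3.8]
ee_pos: [0.4292, 0.0352, 0.0183]
wrist_force: [0.5, -0.7, -0.1]
ee_pos: [0.4211, 0.095, 0.1981]
wrist_force: [0.1, -0.6, -0.2]
w 0.94 [398.2, 144.0, 68.8, 54.3]
w 0.94 [317.3, 355.3, 37.8, 22.0]
w 0.93 [344.1, 219.2, 49.5, 53.1]
w 0.44 [270.3, 171.4, 26.9, 141.2]
pot [ 0.5199 -0.1303  0.0014] 1.9 0.76
pot [5.690e-01 1.336e-01 3.000e-04] 1.8 0.65
pot [0.516  0.0581 0.0019] 2.7 0.54
wrist pot [0.5577 0.137  0.0108] 0.9
wrist pot [ 0.5857 -0.3137 -0.2269] 6.2
wrist pot [ 0.5237  0.0418 -0.0185] 0.7
wrist pot [0.4211 0.0907 0.1211] 27.3
scene 0.91 [[0.428, -0.047], [0.407, 0.12], [0.451, 0.112], [0.47, -0.052]] [0.439 0.033]
scene 0.29 [[0.544, -0.051], [0.614, 0.111], [0.826, 0.002], [0.765, -0.142]] [ 0.687 -0.02 ]
side 0.91 [[0.433, 0.127], [0.452, -0.044], [0.42, -0.042], [0.405, 0.128]] [0.428 0.042]
side 0.44 [[0.861, 0.126], [0.812, 0.084], [0.71, 0.201], [0.756, 0.238]] [0.785 0.162]
side 0.42 [[0.452, -0.286], [0.455, -0.375], [0.433, -0.367], [0.431, -0.28]] [ 0.443 -0.327]
wrist 0.74 [[0.407, 0.113], [0.428, 0.116], [0.45, -0.042], [0.425, -0.046]] [0.428 0.035]
wrist 0.57 [[0.476, 0.045], [0.504, 0.087], [0.554, 0.05], [0.526, 0.005]] [0.515 0.047]
```

View pics/wrist_last.png

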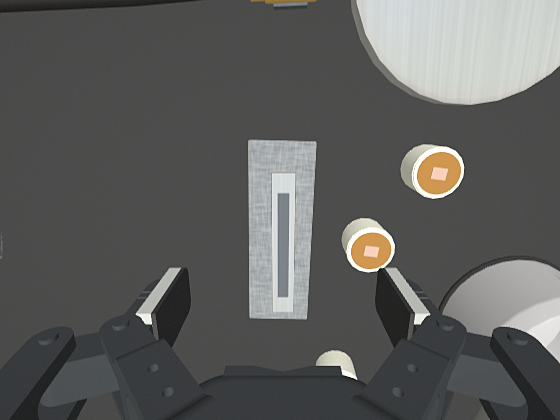

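The straightedge lies flat along its pad, and the pots are where they were. I hover over pot C at (0.565,0.136) and refine its position from the wrist.

```bash
python3 -m jog '[-0.5,0,3.7,0,-0.5,0,3.7,0,-0.5,0,3.7,0,-0.6,0,3.7,0,0,3,0,0,0,4,0,0,0,0,0,0,0,0,0,0]' 0.15 | grep -E 'pos|force'
cat > hov.py <<'E'
from lib import *
s=state();V=cam('wrist',s);cv2.imwrite('pics/hov.png',grab_frame('wrist'));P=cyl(.024,.036)
for d in cut_out('wrist','pot1'):
    k=d['rect']
    if d['score']<.4: continue
    e=lambda p:rects(V,P+[p[0],p[1],0])-[k[0],k[1],k[0]+k[2],k[1]+k[3]]
    q=least_squares(e,onz(V,(k[0]+k[2]/2,k[1]+k[3]/2),.02)[:2])
    print(round(d['score'],2),np.round(k),q.x.round(4),'res',np.abs(q.fun).max().round(1),'tool cm',((np.r_[q.x,0]-s['ee_pos'])@R(s)*100).round(2))
print(s['ee_pos'])
E
python3 hov.py
```

```text
ee_pos: [0.5644, 0.1343, 0.128]
wrist_force: [0.3, 0.6, 0.7]
0.78 [200. 262.  47.  70.] [0.5233 0.0513] res 8.2 tool cm [ 7.71 12.81 -5.1 ]
0.55 [247. 178.  67.  72.] [0.5614 0.1338] res 1.7 tool cm [ 1.00e-02  1.28e+01 -2.60e-01]
[0.56435131 0.13429457 0.12796186]
```

```bash
python3 -m jog '[0,3,-0.15,0,0,3.5,0,0,0,3,0,0,0,1.2,0,0,0,0.5,0,0,0,0,0,0]' | grep -E 'pos|force'
python3 -m jog '[0,0,0,0,0,0,0,0,0,0,0,0,0,0,0,0,0,0,0,0]' 1 | grep -vE rot
python3 -m jog '[0,-0.5,0,0,0,-2,0,0,0,-3,0,0,0,-4,0,0,0,-4,0,0,0,0,0,0]' | grep -vE rot
python3 hov.py
```

```text
ee_pos: [0.5651, 0.1345, 0.0175]
wrist_force: [-0.1, 0.2, 1.0]
t: 52.6
ee_pos: [0.5658, 0.1346, 0.0185]
wrist_force: [-0.3, 0.8, 5.2]
gripper_width: 0.046
t: 53.2
ee_pos: [0.5681, 0.135, 0.1581]
wrist_force: [2.4, 0.8, -0.9]
gripper_width: 0.0461
0.92 [188. 250.  44.  43.] [0.5097 0.0596] res 10.2 tool cm [ 6.73 15.74 -6.94]
0.82 [226. 220. 114. 124.] [0.5785 0.058 ] res 31.2 tool cm [ 7.76 15.81 -0.14]
[0.5680761  0.13496083 0.15813675]
```

View pics/hov.png

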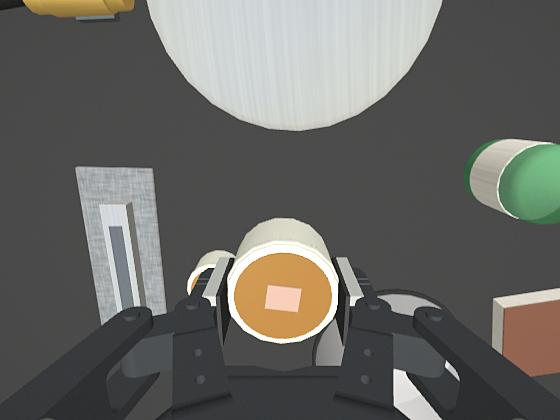

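Pot C is held upright between the pads. I carry it to the flat (right) plate.

```bash
python3 -m jog '[2,0,-0.2,0,4,0,-0.2,0,4,0,-0.2,0,4,0,-0.2,0,4,0,-0.2,0,4,0,-0.2,0,4,0,-0.2,0,4,0,-0.2,0,4,0,-0.2,0,4,0,-0.2,0,4,0,-0.2,0,4,0,-0.1,0]' | grep -E 'pos|force'
python3 -m jog '[0.7,0,0,0,0,3,0,0,0,3,0,0,0,2,0,0,0,1,0,0,0,0,0,0,0,0,0,0]' | grep -E 'pos|force'
```

```text
ee_pos: [0.5986, -0.3256, 0.1488]
wrist_force: [0.7, -0.8, -0.8]
ee_pos: [0.6006, -0.331, 0.0607]
wrist_force: [-0.9, 0.1, -1.1]
```

```bash
for i in 1 2 3; do python3 -m jog '[0,0.1,0,0,0,0,0,0,0,0,0,0]' | grep -E 'pos|force'; done
```

```text
ee_pos: [0.6011, -0.3317, 0.0604]
wrist_force: [0.1, -1.0, -0.6]
ee_pos: [0.6009, -0.3317, 0.0592]
wrist_force: [-0.0, 0.1, -1.0]
ee_pos: [0.601, -0.3318, 0.0584]
wrist_force: [0.5, 0.3, -0.9]
```

```bash
for i in 1 2 3; do python3 -m jog '[0,0.1,0,0,0,0,0,0,0,0,0,0]' | grep -E 'pos|force'; done
```

```text
ee_pos: [0.6011, -0.3318, 0.0583]
wrist_force: [-2.5, 1.3, 4.8]
ee_pos: [0.6011, -0.3318, 0.0582]
wrist_force: [-3.7, 1.3, 9.4]
ee_pos: [0.6011, -0.3319, 0.0582]
wrist_force: [-4.3, 3.5, 14.2]
```

```bash
python3 -m jog '[0,-0.3,0,0,0,0,0,0]' | grep -E 'force'
python3 -m jog '[0,0,0,0,0,0,0,0,0,0,0,0,0,0,0,0]' 0.2 | grep -E 'pos|force|width'
python3 -m jog '[0,-2,0,0,0,-3,0,0,0,-3,0,0,-3.1,-1,-0.2,0,-4,0,-0.4,0,-4,0,-0.4,0,-4,0,-0.4,0,-4,0,-0.4,0,-4,0,-0.3,0,-4,0,-0.3,0,-4,0,-0.3,0,-4,0,-0.3,0]' 0.15 | grep -E 'pos|force'
python3 -m jog '[-4,0,-0.2,0,0,0,0,0,0,0,0,0]' 0.15 | grep -E 'pos|force'
python3 hov.py
```

```text
wrist_force: [-0.0, 0.1, -1.5]
ee_pos: [0.6009, -0.3317, 0.058]
wrist_force: [-0.5, -0.4, 1.1]
gripper_width: 0.068
ee_pos: [0.5258, 0.014, 0.1485]
wrist_force: [0.2, -0.8, 0.2]
ee_pos: [0.5191, 0.0525, 0.1484]
wrist_force: [0.2, -0.7, -0.4]
0.83 [253. 177.  54.  64.] [0.5162 0.0502] res 2.3 tool cm [ 0.18 14.84 -0.33]
0.78 [233. 342.  45.  31.] [ 0.5131 -0.1093] res 17.0 tool cm [15.95 14.85 -2.71]
[0.51911492 0.05251074 0.1484267 ]
```

```bash
python3 -m jog '[0.1,3,-0.2,0,0,3.5,0,0,0,3,0,0,0,2.2,0,0,0,1,0,0,0,0.4,0,0,0,0,0,0]' | grep -E 'pos|force'
python3 -m jog '[0,0,0,0,0,0,0,0,0,0,0,0,0,0,0,0,0,0,0,0]' 1 | grep -vE rot
python3 -m jog '[0,-0.5,0,0,0,-2,0,0,0,-3,0,0,0,-4,0,0,0,-4,0,0,0,0,0,0]' | grep -vE rot
```

```text
ee_pos: [0.5178, 0.05, 0.0175]
wrist_force: [0.6, 0.6, 0.4]
t: 60.4
ee_pos: [0.5188, 0.0506, 0.0189]
wrist_force: [-0.9, 0.1, 6.0]
gripper_width: 0.0462
t: 61.0
ee_pos: [0.5213, 0.0508, 0.1584]
wrist_force: [1.4, 0.7, -0.7]
gripper_width: 0.0462
```

```bash
python3 -m jog '[3,0,0.4,0,4,0,0.5,0,4,0,0.5,0,4,0,0.4,0,4,0,0.4,0,4,0,0.4,0,4,0,0.4,0,4,0,0.5,0,0,0,0,0]' | grep -E 'pos|force'
python3 -m jog '[0,3,0,0,0,3,0,0,0,2,0,0,0,1,0,0,0,0,0,0,0,0,0,0]' | grep -E 'pos|force'
for i in 1 2 3; do python3 -m jog '[0,0.1,0,0,0,0,0,0,0,0,0,0]' | grep -E 'pos|force'; done
```

```text
ee_pos: [0.5921, -0.2572, 0.151]
wrist_force: [0.4, -0.3, -1.7]
ee_pos: [0.592, -0.252, 0.0629]
wrist_force: [-0.0, -0.3, 0.3]
ee_pos: [0.5922, -0.2524, 0.062]
wrist_force: [-0.1, 0.3, -0.9]
ee_pos: [0.5916, -0.2522, 0.0603]
wrist_force: [0.1, 0.2, -0.5]
ee_pos: [0.5916, -0.2522, 0.0592]
wrist_force: [0.2, 0.2, -0.8]
```

```bash
for i in 1 2; do python3 -m jog '[0,0.1,0,0,0,0,0,0,0,0,0,0]' | grep -E 'pos|force'; done
python3 -m jog '[0,-0.1,0,0,0,0,0,0]' | grep -E 'pos|force'
python3 -m jog '[0,0,0,0,0,0,0,0,0,0,0,0,0,0,0,0]' 0.2 | grep -E 'pos|force|width'
python3 -m jog '[0,-2,0,0,0,-3,0,0,0,-3,0,0,-1.4,-1,-0.6,0,-4,0,-1.8,0,-4,0,-1.8,0,-4,0,-1.6,0,0,0,0,0,0,0,0,0]' 0.15 | grep -E 'pos|force'
python3 hov.py
```

```text
ee_pos: [0.5918, -0.2523, 0.0588]
wrist_force: [-1.6, 0.7, 3.1]
ee_pos: [0.5919, -0.2524, 0.0587]
wrist_force: [-2.5, 1.8, 9.4]
ee_pos: [0.5919, -0.2524, 0.0588]
wrist_force: [-1.5, 1.1, 4.2]
ee_pos: [0.5916, -0.2522, 0.058]
wrist_force: [-0.5, 0.5, -0.5]
gripper_width: 0.0684
ee_pos: [0.5166, -0.1261, 0.1484]
wrist_force: [1.3, -0.1, 1.0]
0.81 [251. 179.  60.  62.] [ 0.5141 -0.1297] res 1.4 tool cm [ 0.33 14.84 -0.3 ]
0.57 [323. 331.  46.  48.] [ 0.5976 -0.2726] res 8.6 tool cm [15.57 14.85  6.13]
[ 0.51663849 -0.12606965  0.14843602]
```

```bash
python3 -m jog '[0.2,3,-0.2,0,0,3.5,0,0,0,3,0,0,0,2.2,0,0,0,1,0,0,0,0.4,0,0,0,0,0,0]' | grep -E 'pos|force'
python3 -m jog '[0,0,0,0,0,0,0,0,0,0,0,0,0,0,0,0,0,0,0,0]' 1 | grep -vE rot
python3 -m jog '[0,-0.5,0,0,0,-2,0,0,0,-3,0,0,0,-4,0,0,0,-4,0,0,0,0,0,0,0,0,0,0]' | grep -vE rot
python3 -m jog '[2.7,0,0.4,0,3.5,0,0.5,0,4,0,0.5,0,4,0,0.5,0,3,0,0.5,0,0,0,0,0,0,0,0,0]' | grep -E 'pos|force'
python3 -m jog '[0,2,0,0,0,1.5,0,0,0,0,0,0,0,0,0,0]' | grep -E 'pos|force'
python3 - <<'E'
from lib import *
s=state();V=cam('wrist',s);cv2.imwrite('pics/w6.png',grab_frame('wrist'))
print(s['ee_pos'],[(round(d['score'],2),np.round(d['rect']),onz(V,[d['rect'][0]+d['rect'][2]/2,d['rect'][1]+d['rect'][3]/2],.058)) for d in cut_out('wrist','pot1')])
E
```

```text
ee_pos: [0.516, -0.1297, 0.0175]
wrist_force: [-0.9, -0.5, -0.1]
t: 66.8
ee_pos: [0.5169, -0.1297, 0.019]
wrist_force: [-0.1, -0.2, 5.8]
gripper_width: 0.0461
t: 67.5
ee_pos: [0.516, -0.1292, 0.1534]
wrist_force: [-0.5, 0.1, -0.8]
gripper_width: 0.0465
ee_pos: [0.5598, -0.2961, 0.1499]
wrist_force: [-0.2, 0.4, -0.3]
ee_pos: [0.5603, -0.2949, 0.1167]
wrist_force: [-0.9, -0.8, -1.1]
[ 0.56025218 -0.29491297  0.11674282] [(0.88, array([224., 217., 115., 124.]), array([ 0.56197775, -0.32670375,  0.058     ])), (0.8, array([319., 248.,  57.,  87.]), array([ 0.60865486, -0.33012665,  0.058     ])), (0.78, array([305., 137.,  85.,  88.]), array([ 0.5939351 , -0.25445457,  0.058     ]))]
```

View pics/w6.png

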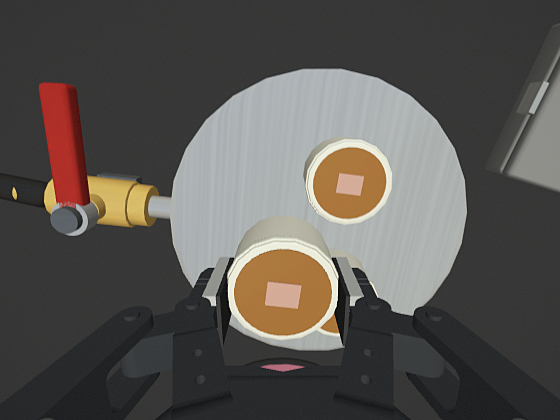

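Pot A hangs over the inner side of the plate. The other two pots stand upright to the right, clear of the fingers.

```bash
python3 -m jog '[0.2,2,0.1,0,0,2,0,0,0,1,0,0,0,0.5,0,0,0,0,0,0,0,0,0,0]' | grep -E 'pos|force'
for i in 1 2 3; do python3 -m jog '[0,0.1,0,0,0,0,0,0,0,0,0,0]' | grep -E 'pos|force'; done
```

```text
ee_pos: [0.563, -0.2987, 0.0633]
wrist_force: [0.4, -0.3, -1.3]
ee_pos: [0.5626, -0.2986, 0.0618]
wrist_force: [-0.0, 0.0, -1.2]
ee_pos: [0.5623, -0.2984, 0.0603]
wrist_force: [-0.3, -0.1, -0.9]
ee_pos: [0.5623, -0.2983, 0.0592]
wrist_force: [-0.5, 0.2, -1.1]
```

```bash
for i in 1 2; do python3 -m jog '[0,0.1,0,0,0,0,0,0,0,0,0,0]' | grep -E 'pos|force'; done
python3 -m jog '[0,-0.1,0,0,0,0,0,0]' | grep -E 'pos|force'
python3 -m jog '[0,0,0,0,0,0,0,0,0,0,0,0,0,0,0,0]' 0.32 | grep -E 'pos|force|width'
python3 -m jog '[0,-2,0,0,0,-3,0,0,0,-3,0,0,0,-3,0,0,-4,0,0,0,-3,0,0,0,0,0,0,0,0,0,0,0]' | grep -E 'pos|force'
python3 - <<'E'
from lib import *
s=state();V=cam('wrist',s);cv2.imwrite('pics/w7.png',grab_frame('wrist'));P=cyl(.024,.036)
for d in cut_out('wrist','pot1'):
    k=d['rect'];e=lambda p:rects(V,P+[p[0],p[1],.04])-[k[0],k[1],k[0]+k[2],k[1]+k[3]]
    q=least_squares(e,onz(V,(k[0]+k[2]/2,k[1]+k[3]/2),.058)[:2]);print(np.round(k),q.x.round(4),np.abs(q.fun).max().round(1))
E
python3 plate.py w7b
python3 - <<'E'
from lib import *
S,D=cam('scene'),cam('side')
for n in('scene','side'): cv2.imwrite(f'pics/{n}7.png',grab_frame(n))
for a in cut_out('scene','jar'):
  for b in cut_out('side','jar'):
    # silhouette of jar: cylinder + knob
    P=np.r_[cyl(.08,.1),cyl(.016,.03)+[0,0,.106]]
    f=lambda p:np.concatenate([rects(C,P+p)-[k[0],k[1],k[0]+k[2],k[1]+k[3]] for C,k in((S,a['rect']),(D,b['rect']))])
    q=least_squares(f,[.7,-.03,0]);print('jar',q.x.round(4),np.abs(q.fun).max().round(1),a['rect'],b['rect'])
E
```

```text
ee_pos: [0.5624, -0.2984, 0.059]
wrist_force: [-2.2, 0.5, 5.3]
ee_pos: [0.5624, -0.2984, 0.0589]
wrist_force: [-4.7, 3.2, 11.6]
ee_pos: [0.5625, -0.2985, 0.059]
wrist_force: [-3.0, 1.7, 6.1]
ee_pos: [0.5623, -0.2984, 0.0579]
wrist_force: [0.1, 0.1, -0.3]
gripper_width: 0.0581
ee_pos: [0.5534, -0.2286, 0.1683]
wrist_force: [-0.4, 0.7, -0.0]
[252. 257.  59.  67.] [ 0.5605 -0.2986] 1.7
[299. 212.  59.  68.] [ 0.5916 -0.2519] 2.7
[293. 294.  60.  67.] [ 0.6009 -0.3307] 2.0
[400.   3. 160.  89.] [ 0.6722 -0.0948] 32.0
plate 0.76 [1.7, 158.4, 419.6, 212.2] [ 0.583  -0.2928] 0.0021
plate 0.62 [299.0, 212.8, 60.1, 67.5] [ 0.4827 -0.2811] 0.0204
cock 0.93 [103.8, 179.4, 39.4, 104.8] [[0.417, -0.22], [0.441, -0.216], [0.444, -0.305], [0.418, -0.31]]
[ 0.55359056 -0.22968344  0.1681725 ]
jar [ 0.7084 -0.0307 -0.0135] 2.6 [269.9, 222.6, 62.4, 69.6] [200.2, 190.5, 61.4, 62.3]
jar [ 0.6226 -0.1412  0.0816] 60.3 [269.9, 222.6, 62.4, 69.6] [307.5, 119.6, 55.5, 51.3]
jar [ 0.6476 -0.1191  0.0514] 66.6 [269.9, 222.6, 62.4, 69.6] [301.8, 158.7, 15.4, 15.0]
jar [ 0.6713 -0.4229 -0.1121] 74.3 [68.2, 244.8, 72.9, 73.5] [200.2, 190.5, 61.4, 62.3]
jar [ 0.5864 -0.5165 -0.0131] 3.2 [68.2, 244.8, 72.9, 73.5] [307.5, 119.6, 55.5, 51.3]
jar [ 0.6087 -0.4984 -0.0436] 33.2 [68.2, 244.8, 72.9, 73.5] [301.8, 158.7, 15.4, 15.0]
jar [0.7146 0.1032 0.0463] 55.4 [371.8, 221.5, 26.1, 40.5] [200.2, 190.5, 61.4, 62.3]
jar [ 0.624  -0.0028  0.138 ] 106.4 [371.8, 221.5, 26.1, 40.5] [307.5, 119.6, 55.5, 51.3]
jar [0.6515 0.0158 0.1073] 96.6 [371.8, 221.5, 26.1, 40.5] [301.8, 158.7, 15.4, 15.0]
```

View pics/w7.png

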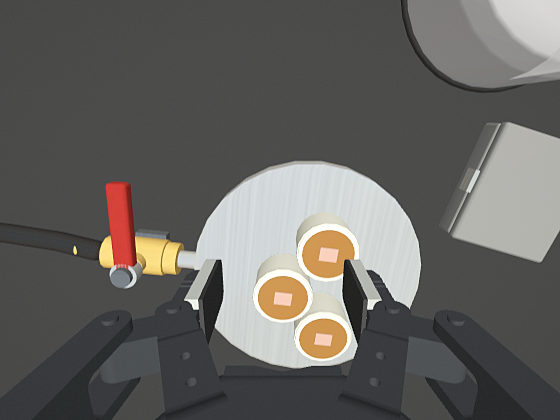

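All three pots stand upright on the flat plate, at (283,298), (328,253) and (323,338). I go to the jar knob next.

```bash
python3 -m jog '[-1.5,-1,1.5,0,-2.5,-1,2.6,0,-2.6,0,2.6,0,-2.6,0,2.6,0,-2.6,0,2.6,0,-2.6,0,2.6,0,-2.4,0,2.4,0,-1,0,1.1,0,0,0,0,0,0,0,0,0]' 0.15 | grep -E 'pos|force'
python3 - <<'E'
from lib import *
s=state();V=cam('wrist',s);cv2.imwrite('pics/w8.png',grab_frame('wrist'))
print(s['ee_pos'],proj(V,[[.7098,-.0284,.136],[.7098,-.0284,.106]]),s['joints'])
for n in('jar_knob','jar'): print(n,[(round(d['score'],2),np.round(d['rect'])) for d in cut_out('wrist',n)])
E
```

```text
ee_pos: [0.7089, -0.0296, 0.188]
wrist_force: [0.4, -0.2, -0.7]
[ 0.70894379 -0.02956664  0.18797897] [[286.32026318 237.55789011]
 [285.86317313 222.18163236]] [-1.30733774e-01  6.89921224e-01  4.64226431e-01  1.34555467e+00
 -6.44929040e-04  1.31130570e+00]
jar_knob [(0.77, array([179., 108., 202., 197.]))]
jar [(0.61, array([182., 106., 201., 194.]))]
```

View pics/w8.png

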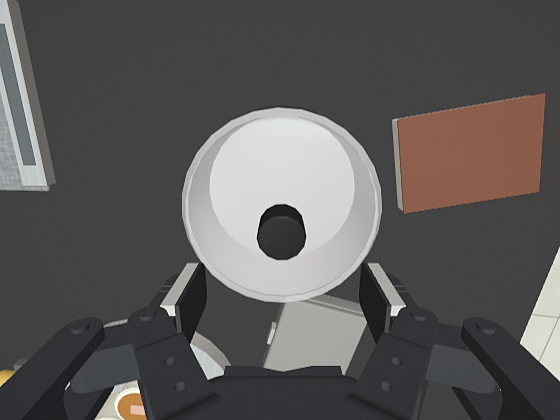

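The clear jar is directly below, its black knob top at about (282,236). The prediction was (286,238), so I shift about 2 mm and go down.

```bash
python3 -m jog '[-0.2,2,-0.15,0,0,2.5,0,0,0,1.7,0,0,0,0.6,0,0,0,0.3,0,0,0,0,0,0,0,0,0,0]' | grep -E 'pos|force'
python3 -m jog '[0,0,0,0,0,0,0,0,0,0,0,0,0,0,0,0,0,0,0,0,0,0,0,0]' 1 | grep -vE rot
python3 -m jog '[0,-0.3,0,0,0,-0.5,0,0,0,-1,0,0,0,-2,0,0,0,-2,0,0,0,-2,0,0,0,0,0,0,0,0,0,0]' | grep -vE rot
```

```text
ee_pos: [0.7081, -0.0279, 0.1187]
wrist_force: [0.1, 0.2, 0.7]
t: 75.2
ee_pos: [0.7079, -0.0276, 0.1181]
wrist_force: [-0.1, 0.1, 5.2]
gripper_width: 0.0306
t: 76.0
ee_pos: [0.7077, -0.0276, 0.1953]
wrist_force: [0.6, 0.0, -4.9]
gripper_width: 0.0305
```

```bash
python3 -m jog '[0,-2,0,0,0,-2,0,0,1.2,0,-0.8,0,2.5,0,-1.5,0,2.5,0,-1.6,0,2.5,0,-1.6,0,2.5,0,-1.6,0,2.5,0,-1.6,0,2.5,0,-1.6,0,2.5,0,-1.6,0,2.5,0,-1.6,0,2.5,0,-1.4,0]' | grep -vE rot
python3 -m jog '[1,0,-0.6,0,0,0,0,0,0,0,0,0,0,0,0,0]' | grep -vE rot
python3 - <<'E'
from lib import *
s=state();V=cam('wrist',s);cv2.imwrite('pics/w9.png',grab_frame('wrist'));print(s['ee_pos'])
for n in('side','scene'): cv2.imwrite(f'pics/{n}9.png',grab_frame(n))
a=cv2.imread('pics/scene9.png')[150:330,60:340];b=cv2.imread('pics/w9.png')
cv2.imwrite('pics/c9.png',np.hstack([cv2.resize(a,(467,300)),cv2.resize(b,(400,300))])[:,:800])
E
```

```text
t: 77.2
ee_pos: [0.5874, -0.2831, 0.2329]
wrist_force: [0.1, -0.2, -4.2]
gripper_width: 0.0304
t: 77.6
ee_pos: [0.5855, -0.2911, 0.2348]
wrist_force: [0.5, 0.2, -4.0]
gripper_width: 0.0305
[ 0.58553708 -0.29107557  0.23484208]
```

View pics/c9.png

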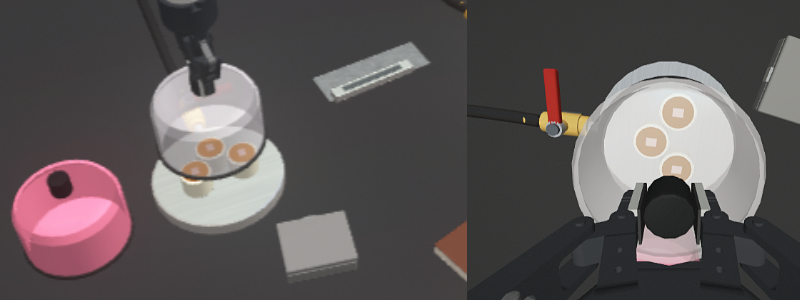

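The jar is held level above the plate, with all three pots inside its outline. I lower it slowly.

```bash
python3 -m jog '[0.2,1,0,0,0,1,0,0,0,1,0,0,0,0.5,0,0,0,0,0,0,0,0,0,0]' | grep -E 'pos|force'
python3 -m jog '[0,1,0,0,0,1,0,0,0,0.8,0,0,0,0.6,0,0,0,0,0,0,0,0,0,0]' | grep -E 'pos|force'
for i in 1 2 3 4; do python3 -m jog '[0,0.1,0,0,0,0,0,0,0,0,0,0]' | grep -E 'pos|force'; done
```

```text
ee_pos: [0.5854, -0.2943, 0.2002]
wrist_force: [0.4, 1.0, -4.2]
ee_pos: [0.5854, -0.2943, 0.1661]
wrist_force: [0.3, -0.5, -3.7]
ee_pos: [0.5857, -0.2945, 0.1656]
wrist_force: [-0.6, 0.6, -4.4]
ee_pos: [0.5856, -0.2944, 0.1643]
wrist_force: [0.6, 0.2, -3.9]
ee_pos: [0.5855, -0.2944, 0.1632]
wrist_force: [-1.0, -0.3, -3.2]
ee_pos: [0.5855, -0.2944, 0.1623]
wrist_force: [0.2, 0.0, -3.9]
```

```bash
for i in 1 2 3 4 5; do python3 -m jog '[0,0.1,0,0,0,0,0,0,0,0,0,0]' | grep -E 'pos|force'; done
```

```text
ee_pos: [0.5855, -0.2944, 0.1613]
wrist_force: [0.1, 0.0, -5.1]
ee_pos: [0.5855, -0.2944, 0.1603]
wrist_force: [0.6, -0.2, -3.6]
ee_pos: [0.5855, -0.2943, 0.1592]
wrist_force: [-0.6, -0.1, -4.8]
ee_pos: [0.5855, -0.2944, 0.1583]
wrist_force: [0.5, -0.6, -4.3]
ee_pos: [0.5855, -0.2944, 0.1581]
wrist_force: [-3.5, 1.2, 2.7]
```

```bash
python3 -m jog '[0,0.1,0,0,0,-0.1,0,0,0,0,0,0]' | grep -E 'pos|force'
python3 -m jog '[0,0,0,0,0,0,0,0,0,0,0,0,0,0,0,0]' 0.4 | grep -vE rot
python3 -m jog '[0,-2,0,0,0,-3,0,0,0,-3,0,0,-2,0,-2,0,-3,0,-4,0,-3,0,-4,0,0,0,0,0,0,0,0,0]' | grep -vE rot
python3 - <<'E'
from lib import *
s=state();V=cam('wrist',s);f=grab_frame('wrist');print(s['ee_pos'])
for n in('side','scene'): cv2.imwrite(f'pics/{n}10.png',grab_frame(n))
a=cv2.imread('pics/side10.png')[120:280,180:400]
cv2.imwrite('pics/c10.png',np.hstack([cv2.resize(a,(400,300)),cv2.resize(f,(400,300))]))
def red(n,C):
    im=f if n=='wrist' else cv2.imread(f'pics/{n}10.png')
    h=cv2.cvtColor(im,cv2.COLOR_BGR2HSV);m=((h[...,0]<6)|(h[...,0]>176))&(h[...,1]>200)&(h[...,2]>90)
    k,l,st,c=cv2.connectedComponentsWithStats(m.astype(np.uint8))
    for i in range(1,k):
        if st[i,4]>40:
            p=np.argwhere(l==i)[:,::-1].astype(np.float32);vx,vy,x,y=cv2.fitLine(p,2,0,.01,.01).ravel();t=(p-[x,y])@[vx,vy]
            print(n,st[i],[onz(C,(x+vx*q,y+vy*q),.066)[:2].round(4) for q in(t.min(),t.max())])
for n,C in(('wrist',V),('scene',cam('scene')),('side',cam('side'))): red(n,C)
S,D=cam('scene'),cam('side');P=np.r_[cyl(.08,.1),cyl(.016,.03)+[0,0,.106]]
for a in cut_out('scene','jar')[:3]:
  for b in cut_out('side','jar')[:3]:
    g=lambda p:np.concatenate([rects(C,P+p)-[k[0],k[1],k[0]+k[2],k[1]+k[3]] for C,k in((S,a['rect']),(D,b['rect']))])
    q=least_squares(g,[.58,-.3,0.04])
    if np.abs(q.fun).max()<6:print('jar',q.x.round(4),np.abs(q.fun).max().round(1))
E
```

```text
ee_pos: [0.5855, -0.2944, 0.158]
wrist_force: [-5.3, 2.3, 5.5]
t: 82.35
ee_pos: [0.5858, -0.2945, 0.1571]
wrist_force: [0.4, 0.5, 0.2]
gripper_width: 0.0515
t: 83.15
ee_pos: [0.4747, -0.2268, 0.2371]
wrist_force: [1.1, -0.0, -0.4]
gripper_width: 0.0513
[ 0.47465225 -0.22683551  0.23707533]
scene [353 144  16   9  61] [array([0.4025, 0.2926]), array([0.3922, 0.3517])]
scene [177 200  22  10  77] [array([ 0.4304, -0.2831]), array([ 0.4266, -0.2213])]
side [276 348  14  31 164] [array([0.3901, 0.3555]), array([0.4029, 0.2886])]
jar [ 0.5882 -0.5136 -0.0112] 2.5
jar [ 0.5896 -0.2964  0.0289] 2.7
```

View pics/c10.png

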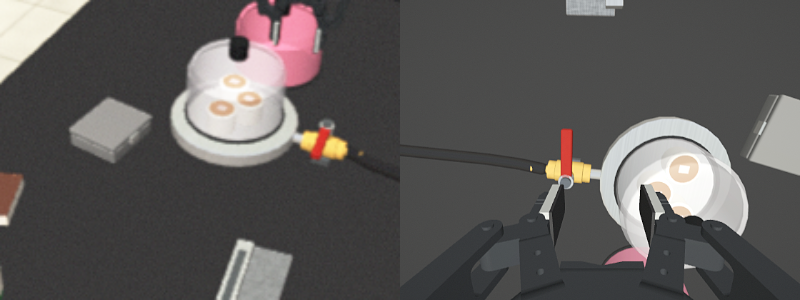

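The jar sits around the three pots on the right plate. In the wrist half the shut handle runs from the stem at about (232,255) to the tip at about (232,182), in full-size pixels.

Run:
```python
from lib import *
s=state();V=cam('wrist',s);f=grab_frame('wrist')
h=cv2.cvtColor(f,cv2.COLOR_BGR2HSV);m=((h[...,0]<8)|(h[...,0]>174))&(h[...,1]>170)
k,l,st,c=cv2.connectedComponentsWithStats(m.astype(np.uint8));i=1+st[1:,4].argmax();print(st[i])
p=np.argwhere(l==i)[:,::-1].astype(np.float32);vx,vy,x,y=cv2.fitLine(p,2,0,.01,.01).ravel();t=(p-[x,y])@[vx,vy]
A,B=[onz(V,(x+vx*q,y+vy*q),.068)[:2] for q in(t.min(),t.max())];print(A,B,np.linalg.norm(A-B))
tip=max((A,B),key=lambda q:q[1]);o=min((A,B),key=lambda q:q[1]);u=(tip-o)/np.linalg.norm(tip-o);stem=tip-.077*u
print('stem',stem,'u',u,'angle from tool -x deg',np.degrees(np.arctan2(*( -u@R(s)[:2,[2,0]]*[1,1]))))
xt,zt=R(s)[:2,0],R(s)[:2,2]
print('plate-centre pred',stem+.155*np.array([u[1],-u[0]]))
tgt=stem+.055*u+.036*np.array([u[1],-u[0]]);print('tgt',tgt,'tool cm',((np.r_[tgt,.062]-s['ee_pos'])@R(s)*100).round(2))
```

```text
[ 222  177   17   69 1046]
[ 0.42868421 -0.28929919] [ 0.4235435  -0.21835684] 0.07112836042075517
stem [ 0.42910857 -0.29515547] u [-0.07227373  0.99738483] angle from tool -x deg -3.2126103003662276
plate-centre pred [ 0.58370322 -0.28395304]
tgt [ 0.46103937 -0.23769745] tool cm [ 0.65 17.56 -1.78]
```

```bash
python3 -m jog '[0.4,3,-1.6,0,0,3,0,0,0,3,0,0,0,3,0,0,0,2,0,0,0,1,0,0,0,0,0,0,0,0,0,0]' 1 | grep -vE rot
python3 -m jog '[0,1,0,0,0,1,0,0,0,0.5,0,0,0,0,0,0,0,0,0,0]' | grep -vE rot
for i in 1 2 3 4; do python3 -m jog '[0,0,-0.2,0,0,0,0,0,0,0,0,0]' | grep -E 'pos|force'; done
```

```text
t: 84.3
ee_pos: [0.4616, -0.2344, 0.0881]
wrist_force: [-0.1, -0.2, -0.1]
gripper_width: -0.0002
t: 84.8
ee_pos: [0.4606, -0.2338, 0.0622]
wrist_force: [0.2, 0.1, 0.2]
gripper_width: 0.0001
ee_pos: [0.4589, -0.2343, 0.0626]
wrist_force: [0.1, -0.1, -0.3]
ee_pos: [0.4567, -0.2344, 0.0623]
wrist_force: [-0.5, 0.1, -0.2]
ee_pos: [0.4547, -0.2346, 0.0623]
wrist_force: [-0.9, 0.6, -0.3]
ee_pos: [0.4528, -0.2349, 0.0623]
wrist_force: [-0.7, -0.2, -0.1]
```

```bash
for i in 1 2 3 4 5; do python3 -m jog '[0,0,-0.2,0,0,0,0,0,0,0,0,0]' | grep -E 'pos|force'; done
```

```text
ee_pos: [0.4508, -0.2351, 0.0623]
wrist_force: [0.4, -0.1, 0.5]
ee_pos: [0.4488, -0.2354, 0.0623]
wrist_force: [0.3, -0.5, -0.1]
ee_pos: [0.447, -0.2357, 0.0624]
wrist_force: [1.1, 0.2, 0.1]
ee_pos: [0.4452, -0.2358, 0.0624]
wrist_force: [1.9, 0.7, -0.8]
ee_pos: [0.4429, -0.236, 0.0623]
wrist_force: [2.3, 2.6, 0.9]
```

```bash
python3 -m jog '[-0.22,0,-0.79,-7.5,-0.22,0,-0.79,-7.5,-0.22,0,-0.79,-7.5,-0.22,0,-0.79,-7.5,-0.22,0,-0.79,-7.5,0,0,0,0]' | grep -vE width
python3 -m jog '[-0.22,0,-0.79,-7.5,-0.22,0,-0.79,-7.5,-0.22,0,-0.79,-7.5,-0.22,0,-0.79,-7.5,0,0,0,0,0,0,0,0]' | grep -vE width
```

```text
t: 88.1
ee_pos: [0.4022, -0.2416, 0.0624]
eef_rot: [-0.652, 0.653, -0.272, 0.272]
wrist_force: [0.5, -0.7, -0.1]
t: 88.7
ee_pos: [0.3777, -0.2622, 0.0621]
eef_rot: [-0.7, 0.701, -0.095, 0.094]
wrist_force: [-0.4, 0.5, -0.1]
```

```bash
python3 -m jog '[-0.22,0,-0.79,-7.5,-0.15,0,-0.5,-5,0,0,0,0,0,0,0,0]' | grep -vE width
for i in 1 2 3 4; do python3 -m jog '[0,0,-0.2,0,0,0,0,0,0,0,0,0]' | grep -E 'pos|force'; done
```

```text
t: 89.1
ee_pos: [0.3716, -0.2736, 0.0621]
eef_rot: [-0.707, 0.707, -0.018, 0.017]
wrist_force: [-0.6, 1.1, -0.3]
ee_pos: [0.3713, -0.2752, 0.0621]
wrist_force: [-0.6, 2.4, 0.9]
ee_pos: [0.3711, -0.2767, 0.062]
wrist_force: [-2.1, 6.3, 1.7]
ee_pos: [0.371, -0.277, 0.0619]
wrist_force: [-0.9, 9.5, 5.3]
ee_pos: [0.371, -0.2772, 0.0618]
wrist_force: [0.8, 15.0, 8.5]
```

```bash
python3 -m jog '[0,0,0.5,0,0,0,1.5,0,0,-3,1,0,0,-4,0,0,0,-4,0,0,0,-4,0,0,0,0,0,0]' | grep -vE width
python3 - <<'E'
from lib import *
S,D=cam('scene'),cam('side')
im={n:grab_frame(n) for n in('scene','side')}
cv2.imwrite('pics/c11.png',np.hstack([cv2.resize(im['side'][130:280,180:400],(440,300)),cv2.resize(im['scene'][140:320,120:440],(356,200)).repeat(1,0)[:200] if 0 else cv2.resize(im['scene'][150:320,130:330],(353,300))]))
for n,C in(('scene',S),('side',D)):
    h=cv2.cvtColor(im[n],cv2.COLOR_BGR2HSV);m=((h[...,0]<8)|(h[...,0]>174))&(h[...,1]>190)&(h[...,2]>80)
    k,l,st,c=cv2.connectedComponentsWithStats(m.astype(np.uint8))
    for i in range(1,k):
        if st[i,4]>30:
            p=np.argwhere(l==i)[:,::-1].astype(np.float32);vx,vy,x,y=cv2.fitLine(p,2,0,.01,.01).ravel();t=(p-[x,y])@[vx,vy]
            print(n,st[i],[onz(C,(x+vx*q,y+vy*q),.066)[:2].round(4) for q in(t.min(),t.max())])
    for d in cut_out(n,'straightedge')[:1]:
        b=cv2.boxPoints(cv2.minAreaRect(np.argwhere(d['mask'])[:,::-1].astype(np.int32)));print('edge',np.round([onz(C,p,.02)[:2] for p in b],3).tolist())
P=np.r_[cyl(.08,.1),cyl(.016,.03)+[0,0,.106]]
J=[cut_out(n,'jar')[:3] for n in('scene','side')]
for a in J[0]:
  for b in J[1]:
    g=lambda p:np.concatenate([rects(C,P+p)-[k[0],k[1],k[0]+k[2],k[1]+k[3]] for C,k in((S,a['rect']),(D,b['rect']))])
    q=least_squares(g,[.58,-.3,0.04])
    if np.abs(q.fun).max()<6:print('jar',q.x.round(4),np.abs(q.fun).max().round(1))
E
```

```text
t: 91.0
ee_pos: [0.3762, -0.2546, 0.2181]
eef_rot: [-0.704, 0.71, -0.013, 0.019]
wrist_force: [-0.2, -0.3, -0.2]
scene [352 144  17  10  77] [array([0.4044, 0.2904]), array([0.3942, 0.3511])]
scene [164 192  10  15  70] [array([ 0.3557, -0.2982]), array([ 0.4149, -0.2968])]
edge [[0.461, -0.053], [0.435, 0.109], [0.477, 0.102], [0.501, -0.057]]
side [362 187  24  10 115] [array([ 0.4221, -0.2887]), array([ 0.3567, -0.2924])]
side [276 348  14  32 233] [array([0.3903, 0.356 ]), array([0.4037, 0.2871])]
edge [[0.46, 0.118], [0.481, -0.05], [0.452, -0.048], [0.434, 0.118]]
jar [ 0.5891 -0.5186 -0.0079] 5.0
jar [ 0.5906 -0.2962  0.0301] 4.6
```

View pics/c11.png

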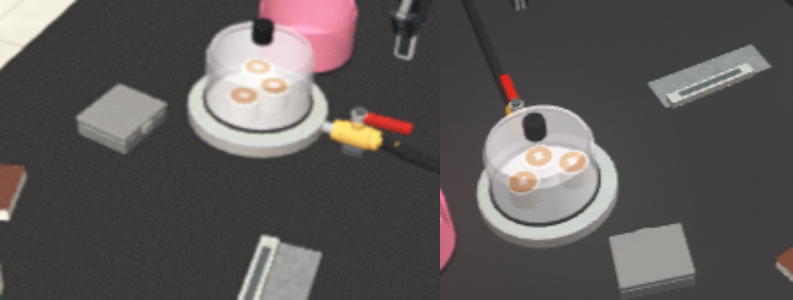

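The side and scene crops show the jar square on the right plate over the three pots, with the red handle along the pipe. The straightedge, though, has been knocked about 3 cm towards +x, to the edge of its pad, so I'll put it back.

```bash
python3 -m jog '[0,0,0,8,0,0,0,8,0,0,0,8,0,0,0,8,0,0,0,8,0,0,0,8,0,0,0,8,0,0,0,8,0,0,0,8,0,0,0,8]' 0.4 | grep -vE width
python3 -m jog '[-2,0,0.9,0,-3.6,0,1.5,0,-3.6,0,1.6,0,-3.6,0,1.6,0,-3.6,0,1.6,0,-3.6,0,1.6,0,-3.6,0,1.5,0,-3.5,0,1.4,0,0,0,0,0,0,0,0,0]' | grep -vE width
cat > edge.py <<'E'
from lib import *
for n in('wrist','side'):
    s=state();C=cam(n,s) if n=='wrist' else cam(n);cv2.imwrite(f'pics/e_{n}.png',grab_frame(n))
    for o,z in(('straightedge',.02),('pad',.005)):
        for d in cut_out(n,o)[:2]:
            b=cv2.boxPoints(cv2.minAreaRect(np.argwhere(d['mask'])[:,::-1].astype(np.int32)));q=np.array([onz(C,p,z)[:2] for p in b])
            print(n,o,round(d['score'],2),q.round(3).tolist(),q.mean(0).round(4),'tool cm',((np.r_[q.mean(0),0]-s['ee_pos'])@R(s)*100).round(2))
E
python3 edge.py
```

```text
t: 92.3
ee_pos: [0.3722, -0.2513, 0.2109]
eef_rot: [-0.53, 0.53, -0.469, 0.468]
wrist_force: [-0.6, 1.0, 0.2]
t: 93.3
ee_pos: [0.4535, 0.0324, 0.2111]
eef_rot: [-0.531, 0.532, -0.467, 0.466]
wrist_force: [0.1, -1.0, 0.1]
wrist straightedge 0.79 [[0.436, 0.105], [0.458, 0.107], [0.481, -0.049], [0.455, -0.053]] [0.4575 0.0276] tool cm [ 0.53 21.11  0.4 ]
wrist pad 0.71 [[0.395, -0.069], [0.379, 0.14], [0.447, 0.149], [0.476, -0.059]] [0.4243 0.0403] tool cm [-1.16 21.12 -2.73]
side straightedge 0.66 [[0.46, 0.12], [0.48, -0.05], [0.45, -0.048], [0.434, 0.121]] [0.4558 0.0357] tool cm [-0.45 21.17  0.3 ]
side pad 0.86 [[0.449, 0.152], [0.478, -0.065], [0.4, -0.061], [0.381, 0.15]] [0.427  0.0439] tool cm [-1.63 21.18 -2.45]
```

```bash
python3 -m jog '[0.2,4,0.35,0,0,4,0,0,0,4,0,0,0,4,0,0,0,2,0,0,0,0.8,0,0,0,0.4,0,0,0,0,0,0,0,0,0,0]' | grep -vE rot
python3 -m jog '[0,0,0,0,0,0,0,0,0,0,0,0,0,0,0,0,0,0,0,0]' 1 | grep -vE rot
python3 -m jog '[0,-0.5,0,0,0,-1,0,0,-0.5,0,-1,0,-0.5,0,-1,0,-0.3,0,-0.9,0,0,0,0,0,0,0,0,0]' | grep -vE rot
python3 -m jog '[0,0.5,0,0,0,0.4,0,0,0,0.2,0,0,0,0,0,0,0,0,0,0]' | grep -vE rot
for i in 1 2; do python3 -m jog '[0,0.1,0,0,0,0,0,0,0,0,0,0]' | grep -E 'pos|force'; done
```

```text
t: 94.5
ee_pos: [0.4594, 0.0301, 0.0215]
wrist_force: [-0.7, -0.0, 0.6]
gripper_width: 0.0515
t: 95.0
ee_pos: [0.4587, 0.0303, 0.0214]
wrist_force: [-2.1, -0.4, 5.9]
gripper_width: 0.0216
t: 95.7
ee_pos: [0.4269, 0.0396, 0.0351]
wrist_force: [-0.3, -0.7, -3.5]
gripper_width: 0.0214
t: 96.2
ee_pos: [0.4275, 0.0395, 0.0241]
wrist_force: [-0.6, -0.5, -4.1]
gripper_width: 0.0219
ee_pos: [0.4276, 0.0395, 0.0233]
wrist_force: [-0.0, 0.1, -4.2]
ee_pos: [0.4275, 0.0395, 0.0222]
wrist_force: [-0.6, 1.1, -3.4]
```

```bash
for i in 1 2 3; do python3 -m jog '[0,0.1,0,0,0,0,0,0,0,0,0,0]' | grep -E 'pos|force'; done
```

```text
ee_pos: [0.4277, 0.0395, 0.0215]
wrist_force: [-1.2, 0.1, 1.2]
ee_pos: [0.4277, 0.0395, 0.0214]
wrist_force: [-4.6, -1.0, 13.4]
ee_pos: [0.4277, 0.0395, 0.0213]
wrist_force: [-7.9, 0.0, 26.1]
```

Contact on the pad. I release, retreat and run final checks.

```bash
python3 -m jog '[0,-0.2,0,0,0,-0.1,0,0,0,0,0,0]' | grep -E 'force'
python3 -m jog '[0,0,0,0,0,0,0,0,0,0,0,0,0,0,0,0]' 0.4 | grep -vE rot
python3 -m jog '[0,-3,0,0,0,-4,0,0,0,-4,0,0,0,-4,0,0,0,-4,0,0,0,0,0,0,0,0,0,0]' | grep -vE rot
python3 edge.py
python3 - <<'E'
from lib import *
S,D=cam('scene'),cam('side');f=grab_frame('scene');g=grab_frame('side')
for n in('scene','side'):
    for o in('jar','pot1','slidebox','bottle','cock_a'): print(n,o,[(round(d['score'],2),np.round(d['rect']).astype(int).tolist()) for d in cut_out(n,o) if d['score']>.4])
E
```

```text
wrist_force: [0.3, 0.3, -3.7]
t: 98.4
ee_pos: [0.4278, 0.0395, 0.0224]
wrist_force: [0.1, -1.1, -0.3]
gripper_width: 0.051
t: 99.1
ee_pos: [0.4285, 0.0395, 0.2131]
wrist_force: [-0.8, -0.1, -0.6]
gripper_width: 0.0514
wrist straightedge 0.77 [[0.405, 0.115], [0.428, 0.118], [0.45, -0.04], [0.423, -0.044]] [0.4264 0.037 ] tool cm [ 0.2  21.31 -0.3 ]
wrist straightedge 0.41 [[0.101, -0.256], [0.661, -0.185], [0.678, -0.248], [0.093, -0.321]] [ 0.3833 -0.2525] tool cm [28.36 21.31 -8.28]
wrist pad 0.65 [[0.393, -0.068], [0.379, 0.141], [0.447, 0.148], [0.474, -0.06]] [0.4233 0.0402] tool cm [-0.15 21.31 -0.57]
wrist pad 0.46 [[0.404, 0.114], [0.428, 0.117], [0.453, -0.044], [0.425, -0.048]] [0.4276 0.0344] tool cm [ 0.47 21.31 -0.21]
side straightedge 0.71 [[0.43, 0.13], [0.451, -0.04], [0.423, -0.039], [0.404, 0.129]] [0.4271 0.0449] tool cm [-0.51 21.07  0.21]
side straightedge 0.63 [[0.406, 0.332], [0.428, 0.238], [0.407, 0.234], [0.387, 0.329]] [0.4071 0.2832] tool cm [-24.4   21.08   1.27]
side pad 0.83 [[0.449, 0.152], [0.482, -0.066], [0.401, -0.065], [0.379, 0.149]] [0.4276 0.0422] tool cm [-0.24 21.07  0.22]
side pad 0.16 [[0.435, 0.117], [0.455, -0.055], [0.424, -0.054], [0.407, 0.117]] [0.4303 0.0312] tool cm [ 0.89 21.07  0.35]
scene jar [(0.92, [155, 212, 65, 68]), (0.84, [63, 244, 78, 76])]
scene pot1 []
scene slidebox [(0.72, [224, 275, 52, 45]), (0.41, [123, 100, 109, 192])]
scene bottle [(0.74, [369, 224, 27, 38])]
scene cock_a [(0.63, [160, 192, 19, 21]), (0.42, [345, 145, 22, 10])]
side jar [(0.73, [282, 139, 33, 56])]
side pot1 []
side slidebox [(0.79, [220, 171, 44, 36])]
side bottle [(0.56, [153, 239, 26, 44])]
side cock_a [(0.64, [360, 180, 28, 18]), (0.62, [276, 340, 16, 43])]
```

```bash
python3 -c "from rig import *; print(finish_job())"
```

```text
the job is handed in; nothing more can be done
None
```

I handed the job in at about 99 s. The left plate is the bowed one, so the pots and the bell jar are on the right plate, and its cock is open.

**Rocking test:**
- I pressed the straightedge at one end, the other, then the first again on both plates, left plate first.
- The bar came to rest about 6 mm higher on the left plate than on the right. Its pressed ends stopped about 4 mm higher there (0.066 against 0.062).
- I did not see the left plate rock. Its pressed ends felt about as stiff as those on the right, which first suggested it was flat. The heights decided it, and the pots later touched down at the flat 40 mm height on the right.

**Placing:**
- All three pots stand upright on the right plate, under the clear jar. I set the jar down 2–3 mm from the plate's measured centre and flush at 40 mm by contact height.
- A rougher fit to the outside cameras put the jar about 10 mm lower. It reads similarly low for the pink look-alike jar on the bench, so I trusted the contact height.

**Cock:** I pushed the right handle until it stopped at about 15 N. The pictures show it along the pipe. The left cock still points across the pipe, shut.

**Straightedge:** It was knocked about 3 cm aside during the run, so I put it back. The last check shows it along its pad, within about 1 cm of the middle.

**Bystanders:** The slide box and bottle show in their starting places to within a few pixels.

The networks did not find the pots through the jar in the final pictures. I last saw them upright inside it just after opening the cock.

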